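Put the battery packs on charge

ROBOT

A 6-joint arm with a two-finger parallel gripper is mounted at the origin on the work surface; the furniture and walls round the work are solid. World frame = base frame: x ahead of the robot, y to its left, z up, the work surface at z = 0. Lengths are in m, angles in degrees, forces in N, time in s.
With the tool pointing down it reaches from about 0.3 to 0.75 m from the base axis. Payload 8.5 kg.
Tool frame: the origin (TCP) lies on the centre line of the jaws, within the pads' length; the fingertips stand 17 mm ahead of it and the grasp point (between the pads) lies 2 mm behind it (env.tcp_to_tips is the distance from the TCP to the fingertips, in m); z points along the fingers, y is the line along which they close (so a half turn about z gives the same grasp; the last joint's range is limited). The gripper opens to 85 mm and grips with 20 to 120 N. Pads are 22 mm wide; open, the fingers measure 114 mm over their backs; the gripper's body (76 mm by 85 mm) begins 54 mm behind the grasp point. The pads swing forward as they close: fully open they stand 13 mm farther back than shut.
Start: joints at [-80.002, 21.807, 74.336, -0, 83.858, -12.336], TCP at [0.209, -0.509, 0.248] pointing down, gripper open.
Joint ranges: [-178.18, 178.18], [-50.72, 133.34], [12.68, 142.11], [-81.47, 261.47], [9.98, 163.14], [-165.26, 165.26]. Speed limits (degrees/s): [136.94, 136.94, 180, 180, 180, 180].

INTERFACE

Orientations are given as a 3x3 rotation matrix whose columns are the frame's x, y, z axes.
In Python, from rig import env gives the robot as it stands. The module is installed in compiled form; this text tells all that it offers.
- The arm moves only by the shell command python3 -m pendant 'ROWS' [FORCE]. ROWS is JSON, a list of rows, each a list of 7 numbers: the opening, from 0 (shut) to 1 (fully open), then the shift along the tool's x, y, z in m, then the turn, a rotation vector about the tool's x, y, z in rad. A call has 1 to 5 rows; each row is the pose to reach, as a shift and turn from the pose commanded when the call began, along the tool's axes at that moment; what a row does not reach only later rows make up. A row lasts 1/8 s, in which the tool goes at most 62.5 mm and 10.7 degrees, less where a joint would pass 70% of its speed; a pose out of reach is approached as far as the arm can. A call with a gripper value outside its range is refused whole. The fingers move at their own pace and stop on an object; FORCE is the grip in N (left out, the last holds). Time passes only in rows, so rows that repeat a pose let the fingers close. It gives the time, the measured TCP pose, the force, the opening and the grip force at its end, in the units of the state.
- env.observe(): the state, without advancing time (a new reading comes with each control period).
- env.get_image(name): name is "scene" or "side" or "wrist"; returns a dict with "image" (400x640x3 uint8, blue, green, red), "fx", "fy", "cx", "cy" (pixels), "pose" (4x4, takes a point from camera to world coordinates). Camera axes: x right, y up, looking along -z (the intrinsics and any distortion apply to the point x, -y, -z); pixel columns grow to the right and rows downward; lengths in m; the calibration is good to about 2 mm. A picture is of the moment at which its call begins. There is no depth.
- env.close_job(): hands the job in; it is judged then, once.
Trained networks look in the newest picture that a camera, given by its name, has taken for a name from the list of things; names that differ only in an ending like _2 or _b are one class to them, and where a whole thing is asked for, a point or a joint stands for the part that bears it (a point fixed in the world has none). Each returns a list of dicts, best first, with "conf" (0 to 1); they miss things now and then, are a little off and sometimes report something else, mostly with a low value. They report only what shows in the picture. A call takes as long as a camera call.
- env.find_in(camera, thing): "bbox" ([centre column, centre row, width, height] in pixels, round what is visible of it).
- env.trace(camera, thing): "mask" (400x640 bool, what is visible of it) and "bbox" ([centre column, centre row, width, height] in pixels, round what is visible of it).
- env.tip_of(camera, thing): "centre" ([column, row] in pixels: a listed point, or the origin of a listed thing).
The state is a dict: "time_s": time; "q": joint angles; "qvel": joint speeds; "joint_efforts": joint torques, N m; "position": TCP position; "tool_rot": TCP orientation; "ft_force": force on the tool from outside, world axes, zero at the start; "wrist_torque": the same for the moment, N m; "grip_width": finger opening in m; "gripper_force": force on a finger pad.
Only numpy, scipy, OpenCV 4.12 (cv2) and the standard library are available. Lean on these libraries where they do the work, as an engineer would, in place of code of your own. Each camera call takes 0.05 s, during which the arm holds its last target. There are 200 camera calls.

TASK

Put every stick battery pack that lies loose on the bench on charge: lay each in a lane of its own in the sloped charging rack, nose with the contacts first, and slide it down under the hood until its nose rests against the back stop. Only when all of them are home, slide the guard tab on the hood fully aside, press the button beneath it right down, let it up, and slide the tab fully back over the button. All packs must still be home at the end; leave the masking tape and the nail tin where they are.

Things in the scene. Friction and masses are not known exactly. Their poses are not given: they have to be found in the camera images.
- tray: Bare metal tray of the fixed charging rack, 164 mm wide, sloping down at 15 degrees away from the robot to a back stop. Origin: floor surface at the face of the stop, mid width, 14 mm above the bench. x points down the slope, y left across it, z square to the floor. The floor reaches up to x = -155 mm. Packs do not slide down by themselves; they need a light push.
- tab (a joint): Guard tab on top of the hood, m: 0 = fully over the button, 0.05 = fully aside, growing level to the left (the tray's y). Stays where it is left, moves with about 2 N. A steel cap 50 mm by 46 mm (along the slide). The level grey hood covers the low end of all lanes, from 40 mm before the stop to 30 mm behind it; its top is 87 mm, its underside 69 mm above the bench.
- tab_rib (a point): Middle of the black rib across the middle of the guard tab's top: 10 mm thick along the sliding direction, 36 mm wide across it, 18 mm high (its top is 9 mm above this point, the tab's flat top 8 mm below it), 118 mm above the bench. y is the opening direction, z up.
- button (a joint): Travel of the round charge button on the hood, m: 0 = up, 0.006 = pressed right down; springs back up; about 5 N for full travel.
- button_top (a point): Centre of the top of the button, a grey 28 mm disc standing 6 mm above a black round housing of 44 mm; 105 mm above the bench. When the tab is at 0 its rib stands right above it.
- lane_left (a point): Uphill mouth of the left lane, at mid width on the tray floor, 78 mm uphill of the stop; axes as the tray's. The lane is 44 mm wide from here to the stop, between guide strips 8 mm wide and 18 mm high; uphill of here the floor is open. Lanes are 52 mm apart, left is +y.
- lane_middle (a point): Uphill mouth of the middle lane, at mid width on the tray floor, 78 mm uphill of the stop; axes as the tray's. The lane is 44 mm wide from here to the stop, between guide strips 8 mm wide and 18 mm high; uphill of here the floor is open. Lanes are 52 mm apart, left is +y.
- lane_right (a point): Uphill mouth of the right lane, at mid width on the tray floor, 78 mm uphill of the stop; axes as the tray's. The lane is 44 mm wide from here to the stop, between guide strips 8 mm wide and 18 mm high; uphill of here the floor is open. Lanes are 52 mm apart, left is +y.
- pack_1_mid (a point): Stick battery pack 1: black square bar 36 x 36 mm, 84 mm long with its nose, 0.17 kg. The nose is a grey stub 26 x 26 mm, 16 mm long, with brass contacts in its end; the other end (butt) is plain, with ribs near it. This point is its centre; x points along it to the butt, whose end is 42 mm away. Either side may lie up. None: this pack is absent.
- pack_1_nose (a point): Centre of the nose's end face of pack 1, 42 mm from its centre; axes as its centre. A pack that is home has this end at the stop and its butt 84 mm uphill of it, sticking out of the hood.
- pack_2_mid (a point): Stick battery pack 2: black square bar 36 x 36 mm, 84 mm long with its nose, 0.17 kg. The nose is a grey stub 26 x 26 mm, 16 mm long, with brass contacts in its end; the other end (butt) is plain, with ribs near it. This point is its centre; x points along it to the butt, whose end is 42 mm away. Either side may lie up. None: this pack is absent.
- pack_2_nose (a point): Centre of the nose's end face of pack 2, 42 mm from its centre; axes as its centre. A pack that is home has this end at the stop and its butt 84 mm uphill of it, sticking out of the hood.
- pack_3_mid (a point): Stick battery pack 3: black square bar 36 x 36 mm, 84 mm long with its nose, 0.17 kg. The nose is a grey stub 26 x 26 mm, 16 mm long, with brass contacts in its end; the other end (butt) is plain, with ribs near it. This point is its centre; x points along it to the butt, whose end is 42 mm away. Either side may lie up. None: this pack is absent.
- pack_3_nose (a point): Centre of the nose's end face of pack 3, 42 mm from its centre; axes as its centre. A pack that is home has this end at the stop and its butt 84 mm uphill of it, sticking out of the hood.
- masking_tape: Roll of masking tape lying flat, 100 mm across, 24 mm high; a bystander, to be left alone. Origin: centre of its underside.
- nail_tin: Open tin of nails, 75 mm across and high; a bystander, to be left alone. Origin: centre of its underside.

How it is judged (in metres and radians):
On the way, in this order (a step that is already met when the one before it is completed fails the run):
1. every pack present lies in a lane with its nose against the back stop, the tab not yet opened (x of pack_1_nose in the frame of tray between -0.007 and 0.01 m and y of pack_1_nose in the frame of tray between -0.08 and 0.08 m and z of pack_1_nose in the frame of tray between 0.008 and 0.028 m and z of pack_1_mid in the frame of tray between 0.008 and 0.028 m and x of pack_2_nose in the frame of tray between -0.007 and 0.01 m and y of pack_2_nose in the frame of tray between -0.08 and 0.08 m and z of pack_2_nose in the frame of tray between 0.008 and 0.028 m and z of pack_2_mid in the frame of tray between 0.008 and 0.028 m and x of pack_3_nose in the frame of tray between -0.007 and 0.01 m and y of pack_3_nose in the frame of tray between -0.08 and 0.08 m and z of pack_3_nose in the frame of tray between 0.008 and 0.028 m and z of pack_3_mid in the frame of tray between 0.008 and 0.028 m and value of joint tab below 0.03 m), for 0.3 s.
2. the guard tab is fully aside (value of joint tab above 0.045 m), for 0.1 s.
3. the button is pressed right down (value of joint button above 0.0045 m), for 0.1 s.
4. the button is up and the guard tab is fully back over it (value of joint tab below 0.006 m and value of joint button below 0.002 m), for 0.2 s.
At the end, for the whole second after the job is handed in: Every pack present lies flat in the tray with its nose within 7 mm of the back stop; the guard tab is within 6 mm of fully covering and the button is up (all of step 4 and x of pack_1_nose in the frame of tray between -0.007 and 0.01 m and y of pack_1_nose in the frame of tray between -0.08 and 0.08 m and z of pack_1_nose in the frame of tray between 0.008 and 0.028 m and z of pack_1_mid in the frame of tray between 0.008 and 0.028 m and x of pack_2_nose in the frame of tray between -0.007 and 0.01 m and y of pack_2_nose in the frame of tray between -0.08 and 0.08 m and z of pack_2_nose in the frame of tray between 0.008 and 0.028 m and z of pack_2_mid in the frame of tray between 0.008 and 0.028 m and x of pack_3_nose in the frame of tray between -0.007 and 0.01 m and y of pack_3_nose in the frame of tray between -0.08 and 0.08 m and z of pack_3_nose in the frame of tray between 0.008 and 0.028 m and z of pack_3_mid in the frame of tray between 0.008 and 0.028 m); the robot touches nothing.
It fails at once if the masking tape is moved more than 40 mm (distance of masking_tape from where it was at the start of the episode above 0.04 m).
It fails at once if the nail tin is moved more than 40 mm (distance of nail_tin from where it was at the start of the episode above 0.04 m).
Of pack_1, pack_2, pack_3 only 2 to 3 are there at a start; the rules pass over those that are not, and their reading is None.
At some moment in a run one of pack_1, pack_2, pack_3 may be knocked a few centimetres aside while the robot is not near it.
Once in a run the grip may slacken for a moment while it holds something.
It also fails if it takes over 210 s, if anything falls off the work surface, if the arm or the gripper's body presses on something with over 40 N, if the wrist force passes 120 N, or if a joint passes its speed limit or range.

## Working session

There is one attempt and no reset: what is moved stays moved. The work goes in short steps, Python scripts to look and compute and a shell command to move; the robot and the scene stay as the last step left them, time stands still between calls to the robot, and variables do not carry over. Pictures are saved under pics/ and viewed, at most 14 in all, crops included, and the job is handed in when it is done.

```bash
mkdir -p pics
cat > h.py <<'E'
import numpy as np, cv2
from rig import env
def ray(c,px):
    p=np.array(c["pose"]); d=np.array([(px[0]-c["cx"])/c["fx"],-(px[1]-c["cy"])/c["fy"],-1.0])
    return p[:3,3], p[:3,:3]@d
def onz(c,px,z):
    o,d=ray(c,px); return o+d*(z-o[2])/d[2]
def proj(c,P):
    p=np.array(c["pose"]); q=p[:3,:3].T@(np.array(P)-p[:3,3])
    return np.array([c["cx"]+c["fx"]*q[0]/-q[2], c["cy"]-c["fy"]*q[1]/-q[2]])
def tri(obs):
    A=np.zeros((3,3));b=np.zeros(3)
    for c,px in obs:
        o,d=ray(c,px); d=d/np.linalg.norm(d); M=np.eye(3)-np.outer(d,d); A+=M;b+=M@o
    return np.linalg.solve(A,b)
def mv(P,R=None):
    """shift in tool axes from the measured pose to world P (and turn to R)"""
    from scipy.spatial.transform import Rotation as Ro
    s=env.observe(); T=np.array(s["tool_rot"])
    out=[T.T@(np.array(P)-s["position"])]
    if R is not None: out.append(Ro.from_matrix(T.T@R).as_rotvec())
    return np.round(np.concatenate(out),4)
E
python3 - <<'E'
from h import *
np.set_printoptions(precision=3,suppress=True)
s=env.observe();print(s["position"],s["tool_rot"],s["ft_force"],s["grip_width"])
C={}
for n in("scene","side"):
    c=C[n]=env.get_image(n);cv2.imwrite(f"pics/{n}0.png",c["image"]);print(n,{k:c[k] for k in c if k not in("image","pose")},np.array(c["pose"]))
    for t in("pack_1_mid","pack_1_nose","tab_rib","button_top","lane_left","lane_middle","lane_right","tray","masking_tape","nail_tin"):
        z={"pack_1_mid":.018,"pack_1_nose":.018,"tab_rib":.118,"button_top":.105,"tray":.014,"masking_tape":0,"nail_tin":0}.get(t,.034)
        for r in env.tip_of(n,t)[:5]: print(n,t,round(r["conf"],2),np.round(r["centre"]),onz(c,r["centre"],z))
E
```

```text
[ 0.209 -0.508  0.248] [[ 0.925  0.38  -0.   ]
 [ 0.38  -0.925  0.001]
 [ 0.    -0.001 -1.   ]] [-0.155  0.381  1.043] 0.08547987264513732
scene {'fx': 361.32332158331053, 'fy': 361.32332158331053, 'cx': 319.0523849541125, 'cy': 203.38042263554976} [[ 0.937  0.276 -0.215  0.426]
 [-0.35   0.731 -0.586 -0.386]
 [-0.004  0.624  0.781  0.761]
 [ 0.     0.     0.     1.   ]]
scene pack_1_mid 0.62 [268. 296.] [ 0.437 -0.033  0.018]
scene pack_1_nose 0.89 [254. 306.] [ 0.401 -0.044  0.018]
scene pack_1_nose 0.33 [271. 295.] [ 0.443 -0.032  0.018]
scene tab_rib 0.92 [371. 219.] [0.696 0.014 0.118]
scene lane_left 0.86 [330. 223.] [0.629 0.092 0.034]
scene lane_left 0.36 [349. 256.] [ 0.637 -0.012  0.034]
scene lane_middle 0.94 [339. 236.] [0.638 0.049 0.034]
scene lane_middle 0.75 [352. 254.] [ 0.644 -0.008  0.034]
scene lane_right 0.93 [349. 256.] [ 0.637 -0.011  0.034]
scene tray 0.58 [364. 233.] [0.704 0.045 0.014]
scene tray 0.45 [331. 223.] [0.638 0.105 0.014]
scene masking_tape 0.86 [305. 175.] [0.634 0.296 0.   ]
scene nail_tin 0.94 [388. 217.] [ 0.789  0.077 -0.   ]
scene nail_tin 0.7 [341. 237.] [0.65  0.064 0.   ]
scene nail_tin 0.41 [241. 242.] [0.413 0.138 0.   ]
side {'fx': 408.24632806003547, 'fy': 408.24632806003547, 'cx': 320.5162543278709, 'cy': 202.38661306407184} [[ 0.933  0.163 -0.322  0.321]
 [-0.361  0.426 -0.83  -0.587]
 [ 0.002  0.89   0.456  0.502]
 [ 0.     0.     0.     1.   ]]
side pack_1_mid 0.94 [272. 302.] [ 0.443 -0.035  0.018]
side pack_1_nose 0.82 [248. 310.] [ 0.399 -0.04   0.018]
side tab_rib 0.55 [394. 216.] [0.704 0.007 0.118]
side button_top 0.19 [315. 216.] [0.569 0.084 0.105]
side lane_left 0.97 [342. 240.] [0.629 0.083 0.034]
side lane_middle 0.87 [351. 251.] [0.63  0.038 0.034]
side lane_right 0.66 [360. 264.] [ 0.629 -0.009  0.034]
side tray 0.58 [383. 251.] [0.707 0.043 0.014]
side masking_tape 0.9 [314. 213.] [0.638 0.275 0.   ]
side nail_tin 0.74 [410. 238.] [0.802 0.085 0.   ]
```

View pics/scene0.png

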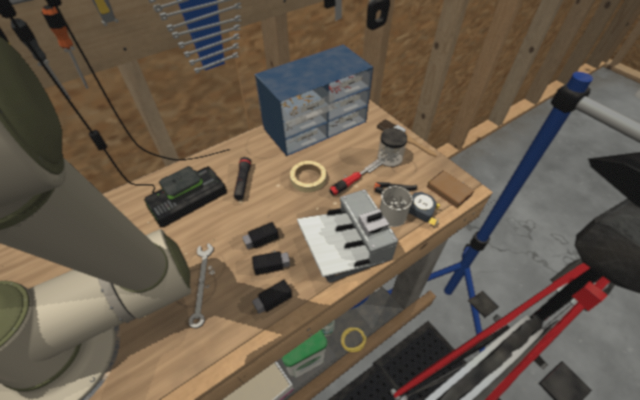

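View pics/side0.png

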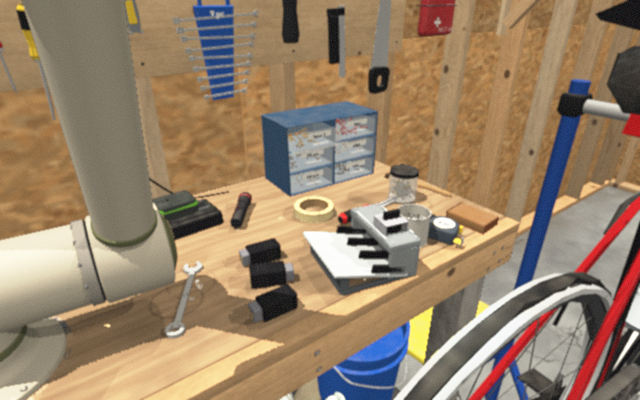

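The scene picture shows three packs, at (262,235), (268,262) and (273,295). The noses of the upper and lower packs point toward the robot, and the middle one's points to the rack. The rack is at (345,240) with its guard tab at (372,218), the tape at (308,175) and the tin at (396,205). The side view agrees. Next I look from above.

```bash
python3 -c "
from h import *
print(mv([.43,.03,.33],np.diag([1,-1,-1.])))"
```

```text
[ 0.4091 -0.4143 -0.0817 -0.     -0.      0.3898]
```

```bash
python3 -m pendant '[[1,0.04,-0.04,-0.08,0,0,0.1],[1,0.08,-0.08,-0.08,0,0,0.2],[1,0.12,-0.12,-0.08,0,0,0.3],[1,0.16,-0.16,-0.08,0,0,0.39],[1,0.2,-0.2,-0.08,0,0,0.39]]'; python3 -c "
from h import *
print(mv([.43,.03,.33],np.diag([1,-1,-1.])))"
```

```text
time_s: 1.72
position: [0.3179, -0.2468, 0.3286]
tool_rot: [[1.0, -0.002, 0.001], [-0.002, -1.0, -0.001], [0.001, 0.001, -1.0]]
ft_force: [1.7, -0.9, 0.4]
grip_width: 0.0856
gripper_force: 0.0
[ 0.1116 -0.277  -0.0015  0.0006 -0.0007 -0.0018]
```

```bash
python3 -m pendant '[[1,0.02,-0.055,0,0,0,0],[1,0.04,-0.11,0,0,0,0],[1,0.06,-0.165,0,0,0,0],[1,0.08,-0.22,0,0,0,0],[1,0.11,-0.275,0,0,0,0]]'
python3 - <<'E'
from h import *
np.set_printoptions(precision=4,suppress=True)
c=env.get_image("wrist");cv2.imwrite("pics/w1.png",c["image"]);print(np.array(c["pose"]),c["fx"])
for t in("pack_1_mid","pack_1_nose","lane_left","lane_middle","lane_right","tray","tab_rib"):
    z={"pack_1_mid":.018,"pack_1_nose":.018,"tray":.014,"tab_rib":.118}.get(t,.034)
    for r in env.tip_of("wrist",t)[:5]: print(t,round(r["conf"],2),np.round(r["centre"]),onz(c,r["centre"],z))
E
```

```text
time_s: 2.35
position: [0.4278, 0.0281, 0.3288]
tool_rot: [[1.0, -0.0, 0.001], [-0.0, -1.0, -0.0], [0.001, 0.0, -1.0]]
ft_force: [0.3, -1.2, -0.2]
grip_width: 0.0852
gripper_force: 0.0
[[-0.0001  0.9509  0.3095  0.5066]
 [-1.     -0.0001  0.0001  0.0285]
 [ 0.0001 -0.3095  0.9509  0.4547]
 [ 0.      0.      0.      1.    ]] 291.46385381787655
pack_1_nose 0.75 [368. 173.] [ 0.4029 -0.047   0.018 ]
tray 0.4 [254. 135.] [0.4597 0.1247 0.014 ]
tab_rib 0.74 [368. 175.] [ 0.4243 -0.0293  0.118 ]
```

View pics/w1.png

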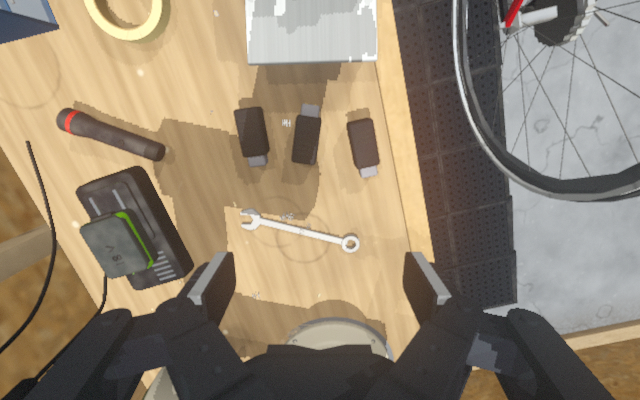

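Wrist view: packs at (252,136) with nose down, (307,134) with nose up and (364,147) with nose down; the rack front is at the top. I fit a box model to their masks.

```bash
cat >> h.py <<'E'
from scipy.optimize import minimize
def boxpts(L0,L1,w,x,y,yaw,zc):
    u=np.array([np.cos(yaw),np.sin(yaw),0]);v=np.array([-u[1],u[0],0])
    return [np.array([x,y,zc])+u*l+v*s*w/2+np.array([0,0,t*w/2]) for l in(L0,L1) for s in(-1,1) for t in(-1,1)]
def render(c,x,y,yaw,zc=.018):
    m=np.zeros((1600,2560),np.uint8)
    # yaw = direction butt->nose
    for b in((-.042,.026,.036),(.026,.042,.026)):
        P=np.array([proj(c,p) for p in boxpts(*b,x,y,yaw,zc)])
        cv2.fillConvexPoly(m,cv2.convexHull(((P+.5)*4*16).astype(np.int32)),1,cv2.LINE_8,4)
    return cv2.resize(m*255.,(640,400),interpolation=cv2.INTER_AREA)/255
def fit(c,mask):
    mask=mask.astype(float);r,cc=np.nonzero(mask);p=onz(c,(cc.mean(),r.mean()),.018);best=None
    def f(v):
        m=render(c,*(v*[.1,.1,1])); return 1-np.minimum(m,mask).sum()/np.maximum(m,mask).sum()
    a0=cv2.fitLine(np.c_[cc,r].astype(np.float32),2,0,.01,.01).ravel()
    d=onz(c,a0[2:]+10*a0[:2],.018)-onz(c,a0[2:],.018); a=np.arctan2(d[1],d[0])
    for yaw in(a,a+np.pi):
        s=minimize(f,[p[0]*10,p[1]*10,yaw],method="Nelder-Mead",options=dict(initial_simplex=np.array([p[0]*10,p[1]*10,yaw])+np.r_[np.zeros((1,3)),np.diag([.08,.08,.15])],maxiter=90))
        if best is None or s.fun<best.fun: best=s
        print("   ",round(s.fun,3),s.x*[.1,.1,57.3])
    return best.x*[.1,.1,1],best.fun
def packs(cam="wrist",n=3):
    c=env.get_image(cam);out=[]
    for r in env.trace(cam,"pack_1_mid")[:n]:
        print(r["conf"],np.round(r["bbox"])); v,e=fit(c,r["mask"]); out.append(v)
    return c,out
E
python3 - <<'E'
from h import *
np.set_printoptions(precision=4,suppress=True)
packs()
for n in("scene","side"):
    env.get_image(n)
    for t in("tray","tab_rib"):
        for r in env.trace(n,t)[:1]: print(n,t,r["conf"],r["bbox"],r["mask"].sum())
E
```

```text
0.63 [360. 149.  36.  59.]
    0.049 [   0.4405   -0.0373 -166.4298]
    0.12 [ 0.4422 -0.037  14.3044]
scene tray 0.85 [333.1, 241.7, 71.4, 67.7] 3004
scene tab_rib 0.94 [374.3, 222.8, 27.4, 20.8] 472
side tray 0.73 [355.5, 251.4, 106.3, 54.6] 3348
side tab_rib 0.9 [391.2, 220.8, 32.6, 24.9] 472
```

```bash
python3 -m pendant '[[1,0.06,0,0,0,0,0],[1,0.12,0,0,0,0,0],[1,0.18,0,0,0,0,0],[1,0.18,0,0,0,0,0]]'
python3 - <<'E'
from h import *
np.set_printoptions(precision=4,suppress=True)
c,o=packs();cv2.imwrite("pics/w2.png",c["image"])
for t in("pack_1_mid","pack_1_nose","lane_left","lane_middle","lane_right","tray","tab_rib"):
    z={"pack_1_mid":.018,"pack_1_nose":.018,"tray":.014,"tab_rib":.118}.get(t,.034)
    for r in env.tip_of("wrist",t)[:5]: print(t,round(r["conf"],2),np.round(r["centre"]),onz(c,r["centre"],z))
E
```

```text
time_s: 3.65
position: [0.6104, 0.0258, 0.325]
tool_rot: [[1.0, -0.0, -0.004], [-0.0, -1.0, 0.001], [-0.004, -0.001, -1.0]]
ft_force: [-1.0, 1.1, -1.0]
grip_width: 0.0854
gripper_force: 0.0
0.91 [356. 258.  34.  51.]
    0.089 [   0.4389   -0.038  -166.6974]
    0.121 [ 0.4453 -0.0365 14.1034]
0.71 [148. 142.  76.  65.]
    0.683 [   0.657     0.2641 -112.9443]
    0.684 [ 0.6604  0.269  74.727 ]
0.25 [306. 248.  29.  54.]
    0.072 [ 0.4618  0.0469 -8.9088]
    0.105 [  0.4581   0.0478 169.5421]
pack_1_mid 0.62 [354. 257.] [ 0.4405 -0.0326  0.018 ]
pack_1_mid 0.55 [310. 146.] [0.626  0.0399 0.018 ]
pack_1_nose 0.89 [363. 280.] [ 0.3948 -0.05    0.018 ]
lane_left 0.86 [270. 147.] [0.6275 0.0961 0.034 ]
lane_left 0.66 [355. 258.] [ 0.4473 -0.0321  0.034 ]
lane_left 0.39 [264. 267.] [0.4305 0.1161 0.034 ]
lane_middle 0.68 [310. 142.] [0.6346 0.0388 0.034 ]
lane_right 0.94 [346. 146.] [ 0.6289 -0.0129  0.034 ]
lane_right 0.31 [362. 280.] [ 0.4074 -0.0455  0.034 ]
tab_rib 0.66 [326.  94.] [0.6969 0.0183 0.118 ]
```

View pics/w2.png

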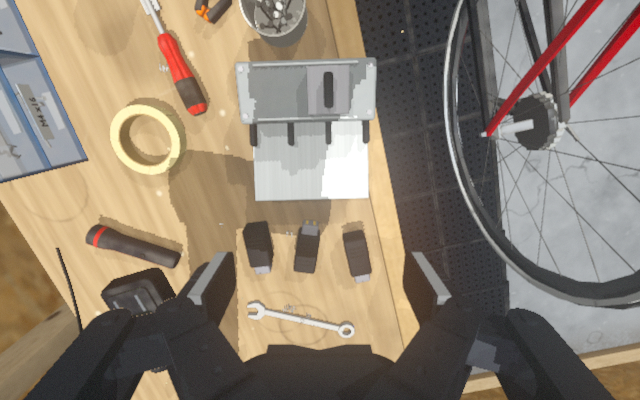

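Wrist view shows the whole rack: floor's uphill corners near (255,200) and (369,198), hood corners (237,65) and (375,59), packs at (258,247), (307,248) and (357,256). I work out the rack pose from edges and lane points.

Run:
```python
from h import *
np.set_printoptions(precision=4,suppress=True)
c=env.get_image("wrist")
g=cv2.resize(c["image"][40:210,220:390],None,fx=3.5,fy=3.5,interpolation=cv2.INTER_CUBIC);cv2.imwrite("pics/w2c.png",g)
for n,p,z in(("upL",(255,200),.054),("upR",(368.5,198),.054),("hTL",(237,65),.087),("hTR",(375,59),.087),("hFL",(242,124),.087),("hFR",(376,120),.087)): print(n,onz(c,p,z))
# triangulate with scene/side tips
obs={}
for n in("wrist","scene","side"):
    cc=c if n=="wrist" else env.get_image(n)
    for t in("lane_left","lane_middle","lane_right","tab_rib"):
        r=env.tip_of(n,t)
        if r: obs.setdefault(t,[]).append((cc,r[0]["centre"]))
for t in obs:
    P=tri(obs[t]); print(t,len(obs[t]),P,[np.round(proj(k,P)-q,1) for k,q in obs[t]])
```

```text
upL [0.5507 0.1192 0.054 ]
upR [ 0.5537 -0.0454  0.054 ]
hTL [0.7266 0.1213 0.087 ]
hTR [ 0.733 -0.038  0.087]
hFL [0.6602 0.1209 0.087 ]
hFR [ 0.665  -0.0433  0.087 ]
lane_left 3 [0.6295 0.0905 0.041 ] [array([ 0.4, -3.4]), array([-0. ,  1.7]), array([-2.1, -1.9])]
lane_middle 3 [0.6325 0.0418 0.0273] [array([-1.1, -0.4]), array([0.2, 1.5]), array([-0.2, -1.2])]
lane_right 3 [ 0.6364 -0.0106  0.0431] [array([ 0.7, -1.7]), array([-2.6,  0.2]), array([ 1.8, -0.4])]
tab_rib 3 [0.7012 0.0136 0.1215] [array([ 3.5, -1.4]), array([-1.3, -2.5]), array([0.1, 1.8])]
```

View pics/w2c.png

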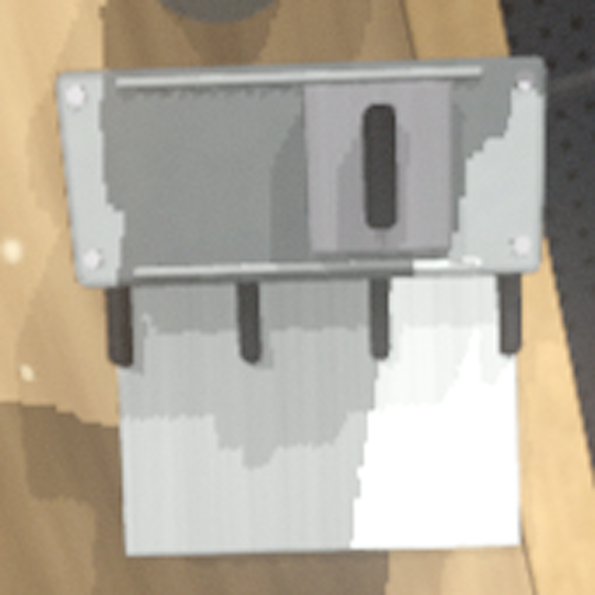

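```bash
cat >> h.py <<'E'
from scipy.spatial.transform import Rotation as Ro
TR=(Ro.from_euler("z",1.5,degrees=True)*Ro.from_euler("y",15,degrees=True)).as_matrix(); TO=np.array([.702,.041,.014])
def tr(x,y,z): return TO+TR@[x,y,z]
def inv(P): return TR.T@(np.array(P)-TO)
def down(yaw):
    a=np.radians(yaw); return np.array([[np.cos(a),np.sin(a),0],[np.sin(a),-np.cos(a),0],[0,0,-1]])
RA=TR@np.diag([1,-1,-1.])   # tool x down the slope
RB=TR@np.diag([-1,1,-1.])   # tool x up the slope
E
python3 -c "
from h import *
print(mv([.4395,-.0377,.09],down(13.5)),inv([.552,.037,.054]))"
```

```text
[-1.681e-01  6.390e-02  2.383e-01 -0.000e+00  1.000e-04 -2.358e-01] [-1.55293126e-01 -7.20870537e-05 -1.99620461e-04]
```

```bash
python3 -m pendant '[[0.6,-0.034,0.013,0.045,0,0,-0.08],[0.6,-0.068,0.026,0.09,0,0,-0.16],[0.6,-0.102,0.039,0.14,0,0,-0.236],[0.6,-0.136,0.052,0.19,0,0,-0.236],[0.6,-0.168,0.064,0.238,0,0,-0.236]]' 40
python3 - <<'E'
from h import *
np.set_printoptions(precision=4,suppress=True)
c,o=packs();cv2.imwrite("pics/w3.png",c["image"])
print(mv([.4395,-.0377,.023],down(13.5)))
E
```

```text
time_s: 5.48
position: [0.4384, -0.0381, 0.0893]
tool_rot: [[0.972, 0.234, 0.001], [0.234, -0.972, -0.0], [0.001, 0.001, -1.0]]
ft_force: [1.4, -0.2, -0.5]
grip_width: 0.0513
gripper_force: 0.0
0.93 [320. 210.  62. 118.]
    0.121 [ 0.4457 -0.0366 12.8626]
    0.051 [  0.4407  -0.0378 192.861 ]
[ 0.0054  0.002   0.0638 -0.006   0.0093 -0.0015]
```

View pics/w3.png

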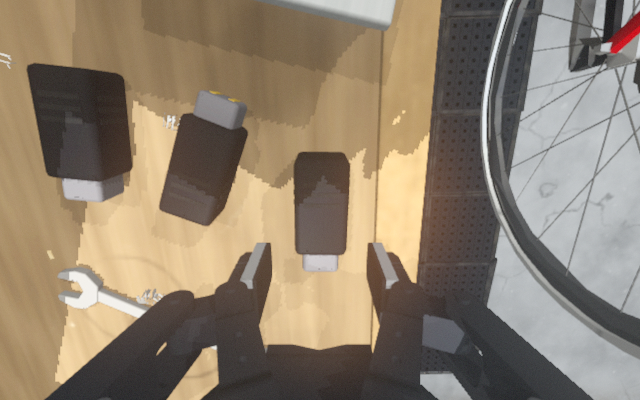

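The pack at (320,205) is centred between the fingers; I descend and grip.

```bash
python3 -m pendant '[[0.6,0.001,0,0.035,0,0,0],[0.6,0.002,0,0.066,0,0,0],[0.6,0.002,0,0.066,0,0,0],[0.2,0.002,0,0.066,0,0,0],[0.2,0.002,0,0.066,0,0,0]]' 60;  python3 -m pendant '[[0.2,0,0,0,0,0,0],[0.2,0,0,-0.05,0,0,0],[0.2,0,0,-0.09,0,0,0],[0.2,0,0,-0.09,0,0,0]]'; python3 -c "
from h import *
print(mv(tr(-.108,-.052,.10),RB), mv(tr(-.108,-.052,.10),down(181.5)))"
```

```text
time_s: 6.2
position: [0.4424, -0.0376, 0.0257]
tool_rot: [[0.972, 0.234, 0.003], [0.234, -0.972, -0.001], [0.003, 0.002, -1.0]]
ft_force: [-0.2, 1.1, 6.7]
grip_width: 0.035
gripper_force: 60.5
time_s: 6.7
position: [0.4427, -0.0377, 0.1171]
tool_rot: [[0.972, 0.234, 0.006], [0.234, -0.972, -0.002], [0.006, 0.004, -1.0]]
ft_force: [0.2, 0.7, -2.6]
grip_width: 0.0352
gripper_force: 61.0
[ 0.1831  0.0187 -0.0203  0.3916  0.0448 -2.9074] [ 0.1831  0.0187 -0.0203  0.0087  0.0046 -2.9317]
```

```bash
python3 -m pendant '[[0.2,0.01,0,-0.005,0,0,-0.18],[0.2,0.02,0,-0.01,0,0,-0.36],[0.2,0.03,0,-0.01,0,0,-0.54],[0.2,0.04,0,-0.01,0,0,-0.72],[0.2,0.05,0,-0.01,0,0,-0.9]]'; python3 -m pendant '[[0.2,0,0,0,0,0,-0.18],[0.2,0,0,0,0,0,-0.36],[0.2,0,0,0,0,0,-0.54],[0.2,0,0,0,0,0,-0.72],[0.2,0,0,0,0,0,-0.9]]'; python3 -m pendant '[[0.2,0,0,0,0,0,-0.18],[0.2,0,0,0,0,0,-0.36],[0.2,0,0,0,0,0,-0.54],[0.2,0,0,0,0,0,-0.72],[0.2,0,0,0,0,0,-0.9]]'; python3 -c "
from h import *
print(mv(tr(-.108,-.052,.07),RB))"
```

```text
time_s: 7.32
position: [0.4899, -0.0255, 0.1234]
tool_rot: [[0.416, 0.909, -0.002], [0.909, -0.416, 0.0], [-0.0, -0.002, -1.0]]
ft_force: [-0.2, -0.7, -0.6]
grip_width: 0.0351
gripper_force: 60.9
time_s: 7.95
position: [0.4896, -0.0256, 0.1234]
tool_rot: [[-0.454, 0.891, -0.002], [0.891, 0.454, 0.001], [0.001, -0.001, -1.0]]
ft_force: [0.7, -0.2, -1.3]
grip_width: 0.0352
gripper_force: 60.9
time_s: 8.57
position: [0.4896, -0.0255, 0.1234]
tool_rot: [[-0.98, 0.199, -0.002], [0.199, 0.98, 0.001], [0.002, 0.0, -1.0]]
ft_force: [-0.1, -0.2, -1.8]
grip_width: 0.035
gripper_force: 60.9
[-0.1226  0.0374  0.0136  0.0299  0.2589 -0.2247]
```

```bash
python3 -m pendant '[[0.2,-0.03,0.01,0,0.01,0.1,-0.1],[0.2,-0.06,0.02,0,0.02,0.2,-0.2],[0.2,-0.09,0.03,0.005,0.03,0.259,-0.225],[0.2,-0.122,0.037,0.013,0.03,0.259,-0.225],[0.2,-0.122,0.037,0.013,0.03,0.259,-0.225]]'
python3 - <<'E'
from h import *
np.set_printoptions(precision=4,suppress=True)
print(inv(env.observe()["position"]),mv(tr(-.108,-.052,.0255),RB))
a=env.get_image("scene")["image"][190:300,260:420];b=env.get_image("side")["image"][190:300,260:420]
cv2.imwrite("pics/p1.png",cv2.resize(np.vstack([a,b]),None,fx=2.7,fy=2.7,interpolation=cv2.INTER_CUBIC))
E
```

```text
time_s: 9.2
position: [0.6177, -0.0142, 0.1087]
tool_rot: [[-0.965, -0.021, -0.26], [-0.02, 1.0, -0.005], [0.26, 0.0, -0.966]]
ft_force: [-0.3, -0.5, -1.7]
grip_width: 0.035
gripper_force: 60.8
[-0.1073 -0.053   0.0693] [ 0.0007  0.001   0.0438  0.0014 -0.0009 -0.005 ]
```

View pics/p1.png

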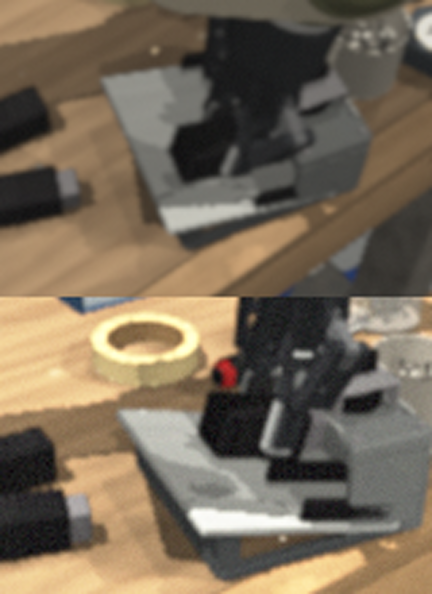

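The pack hovers over the right lane, nose toward the hood, parallel to the strips. I lower it.

```bash
python3 -m pendant '[[0.2,0,0.001,0.02,0,0,-0.004],[0.2,0,0.001,0.034,0,0,-0.004],[0.2,0,0.001,0.042,0,0,-0.004],[0.2,0,0.001,0.044,0,0,-0.004],[0.2,0,0.001,0.044,0,0,-0.004]]'; python3 -c "
from h import *
print(inv(env.observe()['position']))"
```

```text
time_s: 9.93
position: [0.6059, -0.0137, 0.0691]
tool_rot: [[-0.966, -0.024, -0.257], [-0.024, 1.0, -0.006], [0.257, 0.0, -0.966]]
ft_force: [0.4, 0.1, -2.4]
grip_width: 0.0351
gripper_force: 60.9
[-0.10840138 -0.05220028  0.02803166]
```

```bash
python3 -m pendant '[[0.2,0,0,0.002,0,0,0],[0.2,0,0,0.003,0,0,0],[0.2,0,0,0.003,0,0,0]]'; python3 -c "
from h import *
print(inv(env.observe()['position']))"
```

```text
time_s: 10.3
position: [0.6059, -0.0137, 0.0679]
tool_rot: [[-0.967, -0.025, -0.254], [-0.024, 1.0, -0.007], [0.254, -0.0, -0.967]]
ft_force: [0.4, 0.8, 10.1]
grip_width: 0.035
gripper_force: 62.2
[-0.10813253 -0.05217179  0.0267925 ]
```

```bash
python3 -m pendant '[[0.6,0,0,0,0,0,0],[0.6,0,0,0,0,0,0],[0.6,0,0,-0.03,0,0,0],[0.6,0,0,-0.055,0,0,0],[0.3,0.03,0,-0.055,0,0,0]]';python3 -m pendant '[[0,0.034,0,0,0,0,0],[0,0.034,0,0,0,0,0],[0,0.034,0,0,0,0,0]]'
python3 - <<'E'
from h import *
np.set_printoptions(precision=4,suppress=True)
s=env.observe();print(inv(s["position"]),mv(tr(-.172,-.052,.027),RB))
c=env.get_image("wrist");cv2.imwrite("pics/w4.png",np.vstack([c["image"][:200,150:500],cv2.resize(env.get_image("side")["image"][190:300,260:420],(350,240))]))
E
```

```text
time_s: 10.92
position: [0.5915, -0.0143, 0.1276]
tool_rot: [[-0.967, -0.025, -0.254], [-0.024, 1.0, -0.007], [0.254, -0.0, -0.967]]
ft_force: [-0.8, 0.5, -0.0]
grip_width: 0.0342
gripper_force: 0.0
time_s: 11.3
position: [0.5579, -0.015, 0.1354]
tool_rot: [[-0.966, -0.024, -0.257], [-0.024, 1.0, -0.006], [0.257, 0.0, -0.966]]
ft_force: [0.6, -0.1, -0.5]
grip_width: -0.0002
gripper_force: 0.0
[-0.172  -0.0522  0.0796] [ 0.0001  0.0001  0.0526  0.0008  0.0022 -0.0017]
```

View pics/w4.png

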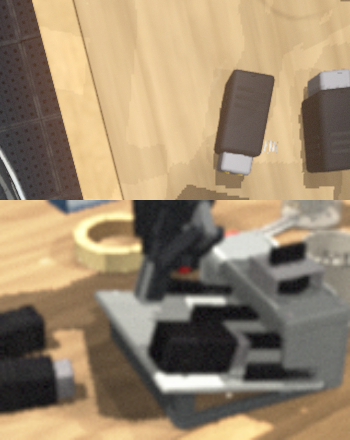

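The side view shows the pack lying in the right lane's mouth with the fingers behind it. I go down and push.

```bash
python3 -m pendant '[[0,0,0,0.026,0,0,0],[0,0,0,0.05,0,0,0],[0,-0.015,0,0.052,0,0,0],[0,-0.03,0,0.052,0,0,0],[0,-0.045,0,0.052,0,0,0]]'; python3 -m pendant '[[0,-0.012,0,0,0,0,0],[0,-0.022,0,0,0,0,0],[0,-0.029,0,0,0,0,0]]'; python3 -c "
from h import *
print(inv(env.observe()['position']))"
```

```text
time_s: 12.02
position: [0.5883, -0.0141, 0.0728]
tool_rot: [[-0.966, -0.024, -0.258], [-0.024, 1.0, -0.006], [0.258, 0.001, -0.966]]
ft_force: [-0.3, -0.4, -0.3]
grip_width: -0.0001
gripper_force: 0.2
time_s: 12.4
position: [0.6159, -0.0134, 0.0659]
tool_rot: [[-0.966, -0.024, -0.257], [-0.024, 1.0, -0.006], [0.258, 0.001, -0.966]]
ft_force: [-0.9, 0.4, -0.3]
grip_width: -0.0003
gripper_force: 0.2
[-0.09794533 -0.05209979  0.02749318]
```

```bash
python3 -m pendant '[[0,-0.002,0,0,0,0,0],[0,-0.004,0,0,0,0,0],[0,-0.005,0,0,0,0,0],[0,-0.005,0,0,0,0,0]]'
python3 - <<'E'
from h import *
np.set_printoptions(precision=4,suppress=True)
print(inv(env.observe()["position"]))
for n in("side","scene"):
    c=env.get_image(n)
    for r in env.tip_of(n,"pack_1_mid")[:4]: print(n,np.round(r["centre"]),r["conf"])
    print("home mid px",proj(c,tr(-.042,-.052,.018)),"butt top",proj(c,tr(-.084,-.052,.036)))
    cv2.imwrite(f"pics/{n}5.png",cv2.resize(c["image"][190:300,260:440],None,fx=4,fy=4,interpolation=cv2.INTER_CUBIC))
E
```

```text
time_s: 12.9
position: [0.6203, -0.0133, 0.0651]
tool_rot: [[-0.966, -0.024, -0.257], [-0.024, 1.0, -0.006], [0.257, 0.0, -0.966]]
ft_force: [-0.1, -0.2, -0.4]
grip_width: -0.0
gripper_force: 0.0
[-0.0935 -0.0522  0.0278]
side [385. 257.] 0.57
home mid px [379.2875 257.2829] butt top [363.7251 249.0925]
scene [364. 252.] 0.67
home mid px [361.6758 250.5777] butt top [348.2298 249.1923]
```

```bash
python3 -m pendant '[[0,-0.001,0,0,0,0,0],[0,-0.002,0,0,0,0,0],[0,-0.003,0,0,0,0,0],[0,-0.003,0,0,0,0,0]]'; python3 -m pendant '[[0,-0.001,0,0,0,0,0],[0,-0.002,0,0,0,0,0],[0,-0.003,0,0,0,0,0],[0,-0.003,0,0,0,0,0]]'
```

```text
time_s: 13.6
position: [0.6225, -0.0132, 0.0644]
tool_rot: [[-0.966, -0.024, -0.259], [-0.024, 1.0, -0.006], [0.259, 0.0, -0.966]]
ft_force: [-5.6, -0.3, 4.1]
grip_width: -0.0001
gripper_force: 3.0
time_s: 14.1
position: [0.6227, -0.0132, 0.0644]
tool_rot: [[-0.963, -0.024, -0.267], [-0.024, 1.0, -0.006], [0.267, 0.0, -0.964]]
ft_force: [-20.8, -2.2, 15.0]
grip_width: 0.0002
gripper_force: 11.6
```

View pics/side5.png

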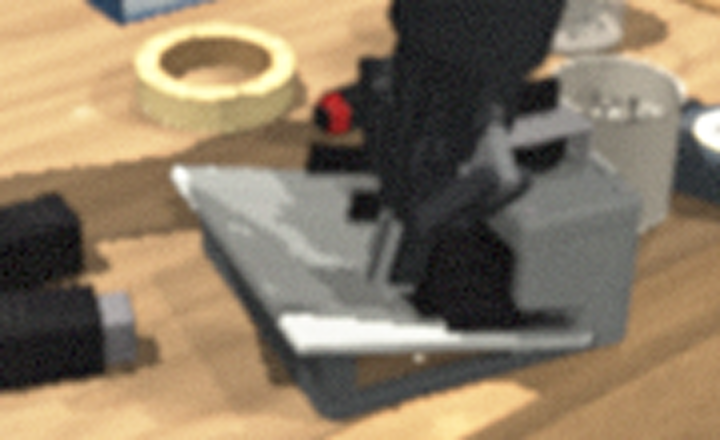

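Firm contact, but the gripper may be touching the tab rather than the pack the stop. I back off and check from above.

```bash
python3 -m pendant '[[0,0.02,0,0,0,0,0],[0,0.05,0,-0.02,0,0,0],[0,0.07,0,-0.07,0,0,0],[0,0.09,0,-0.12,0,0,0],[0,0.11,0,-0.17,0,0,0]]'
python3 - <<'E'
from h import *
np.set_printoptions(precision=4,suppress=True)
print(mv([.53,.03,.30],down(181.5)))
ims=[]
for n in("side","scene"):
    c=env.get_image(n)
    for d in(0,-.01):
        P=[proj(c,tr(-.084+d,-.052+s,z)) for s,z in((.018,.036),(-.018,.036),(-.018,0))]; print(n,d,np.round(np.array(P),1).tolist())
    ims.append(cv2.resize(c["image"][200:300,330:430],None,fx=4,fy=4,interpolation=cv2.INTER_CUBIC))
    for r in env.tip_of(n,"tab_rib")[:1]: print(onz(c,r["centre"],.118))
cv2.imwrite("pics/s6.png",np.hstack(ims))
E
```

```text
time_s: 14.72
position: [0.5634, -0.0147, 0.2578]
tool_rot: [[-0.966, -0.024, -0.256], [-0.024, 1.0, -0.006], [0.256, 0.0, -0.967]]
ft_force: [0.0, -0.8, -0.0]
grip_width: 0.0
gripper_force: 0.0
[ 0.042   0.0456 -0.0325  0.0007 -0.2593 -0.0017]
side 0 [[359.3, 244.3], [368.3, 254.1], [362.9, 270.5]]
side -0.01 [[354.9, 244.2], [363.8, 254.1], [358.4, 270.6]]
[0.6993 0.0203 0.118 ]
scene 0 [[344.9, 242.8], [351.7, 255.7], [346.9, 265.0]]
scene -0.01 [[341.0, 243.6], [347.8, 256.6], [343.1, 265.8]]
[0.7079 0.0174 0.118 ]
```

View pics/s6.png

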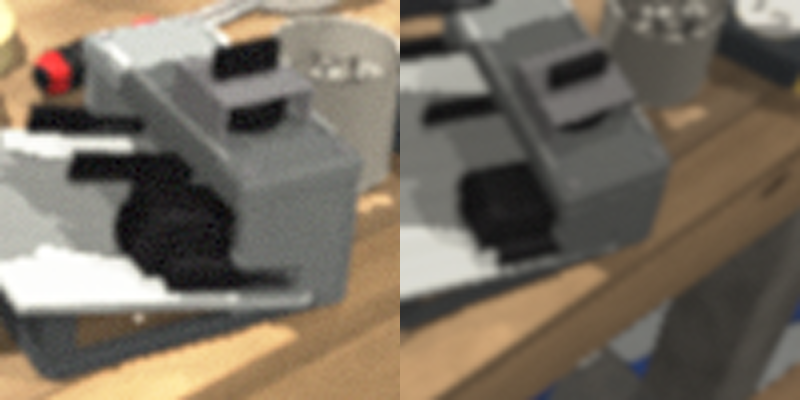

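The pack sits about at the predicted home position. Its butt corner in the scene view is near (345,242), and the prediction was (345,243). Now a look from above, covering the rack and the other packs.

```bash
python3 -m pendant '[[0.6,0.01,0.01,-0.01,0,-0.1,0],[0.6,0.02,0.02,-0.02,0,-0.2,0],[0.6,0.03,0.035,-0.03,0,-0.259,0],[0.6,0.042,0.045,-0.032,0,-0.259,0],[0.6,0.042,0.045,-0.032,0,-0.259,0]]'
python3 - <<'E'
from h import *
np.set_printoptions(precision=4,suppress=True)
c,o=packs(n=4);cv2.imwrite("pics/w7.png",c["image"])
for d in(0,-.01): print(d,[np.round(proj(c,tr(-.084+d,-.052+s,.036))).tolist() for s in(.018,-.018)])
for t in("pack_1_nose","lane_left","lane_middle","tab_rib"):
    z={"pack_1_nose":.018,"tab_rib":.118}.get(t,.034)
    for r in env.tip_of("wrist",t)[:5]: print(t,round(r["conf"],2),np.round(r["centre"]),onz(c,r["centre"],z))
E
```

```text
time_s: 15.55
position: [0.5297, 0.0298, 0.2971]
tool_rot: [[-1.0, -0.025, -0.003], [-0.025, 1.0, 0.001], [0.003, 0.001, -1.0]]
ft_force: [0.7, -0.5, -0.3]
grip_width: 0.0511
gripper_force: 0.0
0.97 [286. 251.  34.  34.]
    0.336 [ 0.6821 -0.0146  3.1074]
    0.349 [  0.6667  -0.0154 182.8858]
0 [[298.0, 245.0], [271.0, 245.0]]
-0.01 [[298.0, 239.0], [271.0, 239.0]]
pack_1_nose 0.78 [291. 282.] [ 0.7251 -0.0087  0.018 ]
lane_left 0.96 [356. 234.] [0.6305 0.0874 0.034 ]
lane_left 0.42 [327. 271.] [0.6939 0.0467 0.034 ]
lane_middle 0.85 [322. 232.] [0.6279 0.0376 0.034 ]
tab_rib 0.98 [303. 312.] [0.7005 0.0144 0.118 ]
tab_rib 0.42 [471. 237.] [0.5917 0.2073 0.118 ]
```

View pics/w7.png

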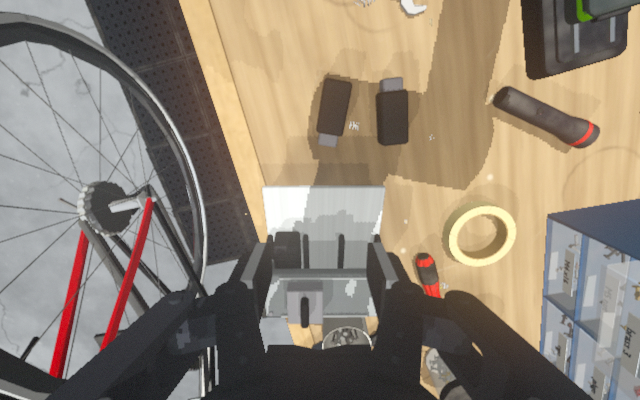

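Run:
```python
from h import *
np.set_printoptions(precision=4,suppress=True)
c=env.get_image("wrist")
for d in(0,-.007,-.014): print(d,[np.round(proj(c,tr(-.084+d,-.052,z)),1).tolist() for z in(.036,0)])
print(mv([.4618,.0469,.10],down(171)))
```

```text
0 [[285.3, 244.1], [287.7, 227.2]]
-0.007 [[284.9, 240.1], [287.4, 223.4]]
-0.014 [[284.6, 236.1], [287.1, 219.4]]
[ 0.0677  0.0193  0.1973  0.0004 -0.0022  0.1811]
```

```bash
python3 -m pendant '[[0.6,0.014,0.004,0.04,0,0,0.09],[0.6,0.028,0.008,0.08,0,0,0.18],[0.6,0.042,0.012,0.12,0,0,0.18],[0.6,0.056,0.016,0.17,0,0,0.18],[0.6,0.068,0.019,0.197,0,0,0.18]]'
python3 - <<'E'
from h import *
np.set_printoptions(precision=4,suppress=True)
c,o=packs(n=3)
print(env.observe()["position"],mv([*o[0][:2],.024]))
E
```

```text
time_s: 16.52
position: [0.4602, 0.0469, 0.0988]
tool_rot: [[-0.988, 0.155, -0.004], [0.155, 0.988, 0.001], [0.004, 0.0, -1.0]]
ft_force: [0.4, 0.2, 0.1]
grip_width: 0.0515
gripper_force: 0.0Traceback (most recent call last):
  File "<stdin>", line 4, in <module>
IndexError: list index out of range
```

Run:
```python
from h import *
np.set_printoptions(precision=4,suppress=True)
c,o=packs(n=3)
cv2.imwrite("pics/w8.png",c["image"])
for r in env.tip_of("wrist","pack_1_mid")+env.tip_of("wrist","pack_1_nose"): print(r["conf"],np.round(r["centre"]),onz(c,r["centre"],.018))
m=render(c,.4618,.0469,np.radians(-9));r,k=np.nonzero(m);print("expect",k.min(),k.max(),r.min(),r.max())
```

```text
expect 292 346 158 275
```

View pics/w8.png

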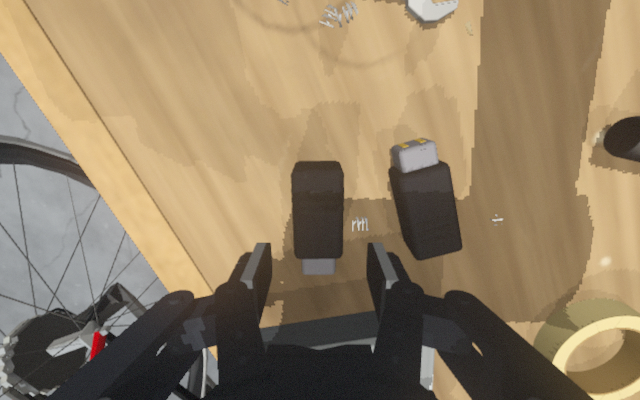

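The pack spans columns 292–345 and rows 160–274, as expected, so it is centred. I grip it.

```bash
python3 -m pendant '[[0.6,-0.001,0,0.04,0,0,0],[0.6,-0.001,0,0.075,0,0,0],[0.6,-0.001,0,0.075,0,0,0],[0.2,-0.001,0,0.075,0,0,0],[0.2,-0.001,0,0.075,0,0,0]]' 60;  python3 -m pendant '[[0.2,0,0,0,0,0,0],[0.2,0,0,-0.05,0,0,0],[0.2,0,0,-0.1,0,0,0],[0.2,0,0,-0.1,0,0,0]]'; python3 -c "
from h import *
print(mv(tr(-.110,0,.07),RB))"
```

```text
time_s: 17.45
position: [0.4634, 0.0466, 0.0275]
tool_rot: [[-0.988, 0.155, 0.002], [0.155, 0.988, -0.0], [-0.002, 0.0, -1.0]]
ft_force: [-0.3, 0.0, 5.5]
grip_width: 0.035
gripper_force: 60.9
time_s: 17.95
position: [0.464, 0.0465, 0.1295]
tool_rot: [[-0.988, 0.155, 0.007], [0.155, 0.988, -0.001], [-0.007, 0.0, -1.0]]
ft_force: [-0.4, 0.0, -2.2]
grip_width: 0.0349
gripper_force: 61.1
[-0.1492  0.0155  0.0205  0.0234  0.2683 -0.1806]
```

```bash
python3 -m pendant '[[0.2,-0.03,0.003,0,0.01,0.1,-0.09],[0.2,-0.07,0.008,0,0.02,0.2,-0.18],[0.2,-0.11,0.012,0.005,0.023,0.268,-0.18],[0.2,-0.149,0.0155,0.015,0.023,0.268,-0.18],[0.2,-0.149,0.0155,0.02,0.023,0.268,-0.18]]'; python3 -c "
from h import *
print(inv(env.observe()['position']),mv(tr(-.110,0,.03),RB))"
```

```text
time_s: 18.58
position: [0.6131, 0.0386, 0.1031]
tool_rot: [[-0.963, -0.025, -0.268], [-0.025, 1.0, -0.005], [0.268, 0.002, -0.963]]
ft_force: [-0.9, -1.1, -1.3]
grip_width: 0.035
gripper_force: 60.9
[-1.08994931e-01 -5.84053828e-05  6.30552192e-02] [ 0.0007 -0.      0.0331  0.0023 -0.0096 -0.0006]
```

```bash
python3 -m pendant '[[0.2,0.001,0,0.015,0,-0.009,0],[0.2,0.001,0,0.028,0,-0.009,0],[0.2,0.001,0,0.033,0,-0.009,0],[0.2,0.001,0,0.033,0,-0.009,0]]'; python3 -c "
from h import *
print(inv(env.observe()['position']))"
```

```text
time_s: 19.08
position: [0.602, 0.0387, 0.0741]
tool_rot: [[-0.966, -0.025, -0.258], [-0.025, 1.0, -0.005], [0.258, 0.002, -0.966]]
ft_force: [0.1, 0.8, -2.6]
grip_width: 0.035
gripper_force: 60.9
[-0.11215346  0.00035702  0.03214055]
```

```bash
python3 -m pendant '[[0.2,-0.002,0,0.003,0,0,0],[0.2,-0.002,0,0.004,0,0,0],[0.2,-0.002,0,0.004,0,0,0]]'; python3 -c "
from h import *
print(inv(env.observe()['position']))"
```

```text
time_s: 19.45
position: [0.6034, 0.0387, 0.07]
tool_rot: [[-0.966, -0.025, -0.257], [-0.025, 1.0, -0.005], [0.257, 0.002, -0.966]]
ft_force: [1.0, -0.1, -0.9]
grip_width: 0.0349
gripper_force: 61.1
[-0.10973024  0.00030636  0.0285501 ]
```

Nearly touching. I release it and move behind it.

```bash
python3 -m pendant '[[0.2,0,0,0.001,0,0,0],[0.6,0,0,0.001,0,0,0],[0.6,0,0,0.001,0,0,0],[0.6,0,0,-0.03,0,0,0],[0.6,0,0,-0.055,0,0,0]]';python3 -m pendant '[[0,0.03,0,0,0,0,0],[0,0.064,0,0,0,0,0],[0,0.064,0,0,0,0,0],[0,0.064,0,0,0,0,0]]'
python3 - <<'E'
from h import *
np.set_printoptions(precision=4,suppress=True)
s=env.observe();print(inv(s["position"]),mv(tr(-.174,0,.027),RB))
cv2.imwrite("pics/s9.png",np.hstack([cv2.resize(env.get_image(n)["image"][190:300,280:430],(400,293)) for n in("side","scene")]))
E
```

```text
time_s: 20.08
position: [0.6175, 0.039, 0.1236]
tool_rot: [[-0.966, -0.025, -0.258], [-0.025, 1.0, -0.005], [0.258, 0.002, -0.966]]
ft_force: [-0.2, 0.1, -0.2]
grip_width: 0.0512
gripper_force: 0.0
time_s: 20.58
position: [0.556, 0.0373, 0.1393]
tool_rot: [[-0.966, -0.025, -0.257], [-0.025, 1.0, -0.005], [0.257, 0.002, -0.966]]
ft_force: [0.0, 0.1, 0.1]
grip_width: 0.0002
gripper_force: 0.0
[-0.1735  0.0001  0.0832] [ 0.0006 -0.0003  0.0562  0.002   0.0015 -0.0005]
```

View pics/s9.png

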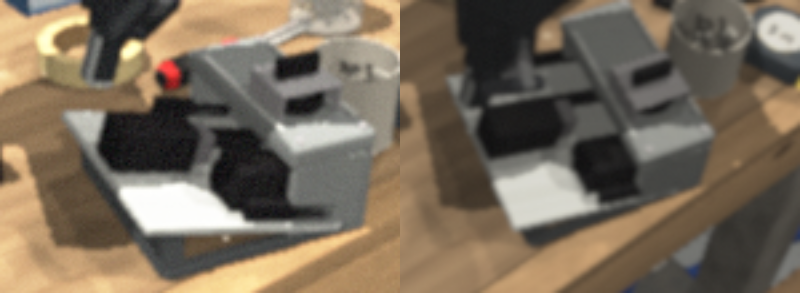

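Pack 2 lies nose first at the middle lane's mouth. I'll push with the tool upright so the gripper stays clear of the tab.

```bash
python3 -c "
from h import *
print(mv(tr(-.178,0,.03),down(181.5)))"; python3 -m pendant '[[0,0,0,0,0,-0.13,0],[0,0,0,0,0,-0.259,0],[0,0,0,0,0,-0.259,0]]' ; python3 -c "
from h import *
print(mv(tr(-.178,0,.03)),mv(tr(-.102,0,.03)),mv(tr(-.092,0,.03)))"
```

```text
[ 4.800e-03 -2.000e-04  5.290e-02  1.900e-03 -2.609e-01 -7.000e-04]
time_s: 21.05
position: [0.5549, 0.0374, 0.1395]
tool_rot: [[-1.0, -0.025, -0.003], [-0.025, 1.0, 0.002], [0.003, 0.002, -1.0]]
ft_force: [0.2, 0.4, 0.2]
grip_width: -0.0002
gripper_force: 0.0
[ 0.0169 -0.0004  0.0505] [-0.0566 -0.0004  0.0699] [-0.0662 -0.0004  0.0725]
```

```bash
python3 -m pendant '[[0,0.017,0,0.025,0,0,0],[0,0.017,0,0.05,0,0,0],[0,0.002,0,0.0545,0,0,0],[0,-0.015,0,0.059,0,0,0],[0,-0.032,0,0.0635,0,0,0]]'; python3 -m pendant '[[0,-0.012,0,0.003,0,0,0],[0,-0.02,0,0.005,0,0,0],[0,-0.025,0,0.0065,0,0,0],[0,-0.027,0,0.007,0,0,0]]'; python3 -c "
from h import *
print(inv(env.observe()['position']))"
```

```text
time_s: 21.68
position: [0.5885, 0.0382, 0.0749]
tool_rot: [[-1.0, -0.025, -0.005], [-0.025, 1.0, 0.002], [0.005, 0.002, -1.0]]
ft_force: [-0.0, -0.2, -0.4]
grip_width: -0.0001
gripper_force: 0.2
time_s: 22.18
position: [0.6144, 0.039, 0.0687]
tool_rot: [[-1.0, -0.025, -0.002], [-0.025, 1.0, 0.002], [0.002, 0.002, -1.0]]
ft_force: [-0.6, 0.1, -0.6]
grip_width: 0.0001
gripper_force: 0.2
[-0.09881553  0.00031828  0.03015054]
```

```bash
python3 -m pendant '[[0,-0.002,0,0.0005,0,0,0],[0,-0.004,0,0.001,0,0,0],[0,-0.005,0,0.001,0,0,0],[0,-0.005,0,0.001,0,0,0]]'; python3 -m pendant '[[0,-0.001,0,0,0,0,0],[0,-0.002,0,0.0005,0,0,0],[0,-0.003,0,0.001,0,0,0],[0,-0.003,0,0.001,0,0,0]]'; python3 -c "
from h import *
print(inv(env.observe()['position']))"
```

```text
time_s: 22.68
position: [0.6188, 0.0392, 0.0677]
tool_rot: [[-1.0, -0.025, -0.003], [-0.025, 1.0, 0.002], [0.003, 0.002, -1.0]]
ft_force: [-4.7, -0.2, 1.3]
grip_width: -0.0003
gripper_force: 2.5
time_s: 23.18
position: [0.6192, 0.0392, 0.0675]
tool_rot: [[-1.0, -0.026, -0.01], [-0.026, 1.0, 0.001], [0.01, 0.002, -1.0]]
ft_force: [-20.5, -1.7, 16.1]
grip_width: -0.0001
gripper_force: 11.6
[-0.09381848  0.00032857  0.03022512]
```

Solid stop at the same depth as pack 1. Now to the third pack.

```bash
python3 -m pendant '[[0,0.02,0,-0.01,0,0,0],[0.3,0.05,0.02,-0.04,0,0,0],[0.6,0.08,0.05,-0.09,0,0,0],[0.6,0.11,0.08,-0.14,0,0,0],[0.6,0.11,0.09,-0.16,0,0,0]]'
python3 - <<'E'
from h import *
np.set_printoptions(precision=4,suppress=True)
c,o=packs(n=3)
cv2.imwrite("pics/w10.png",c["image"])
for r in env.tip_of("wrist","pack_1_mid")+env.tip_of("wrist","pack_1_nose"): print(r["conf"],np.round(r["centre"]),onz(c,r["centre"],.018))
for y in(-.052,0): print([np.round(proj(c,tr(-.08,y,z)),1).tolist() for z in(.036,0)])
E
```

```text
time_s: 23.8
position: [0.5097, 0.1275, 0.2302]
tool_rot: [[-1.0, -0.027, 0.003], [-0.027, 1.0, 0.002], [-0.003, 0.002, -1.0]]
ft_force: [0.2, -0.2, -1.2]
grip_width: 0.0514
gripper_force: 0.0
0.73 [199. 281.  46.  32.]
    0.539 [  0.662   -0.0265 136.0638]
    0.536 [  0.6666  -0.0301 317.3063]
0.66 [205. 296.] [ 0.6875 -0.0227  0.018 ]
0.15 [206. 270.] [ 0.6464 -0.0183  0.018 ]
[[193.1, 286.7], [203.4, 263.6]]
[[238.4, 286.7], [245.0, 263.6]]
```

View pics/w10.png

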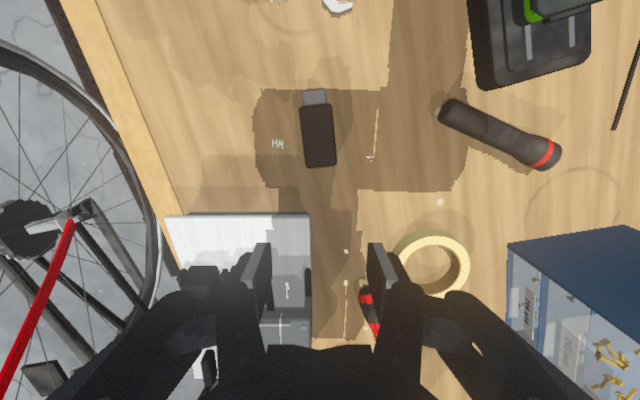

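The third pack lies at (318,130) with its nose up at (315,95), toward the robot. The rack packs' butts are hidden by the left finger. I fit the outline I read off.

Run:
```python
from h import *
np.set_printoptions(precision=4,suppress=True)
c=env.get_image("wrist")
m=np.zeros((400,640),np.uint8)
cv2.fillPoly(m,[np.array([(303,91),(324,88),(327,102),(332,104),(336,163),(308,168),(301,106),(304,104)])],1)
v,e=fit(c,m);print(v,e)
# refine by dark threshold of the body near the outline
hsv=c["image"].max(2)[80:180,285:350]; t,_=cv2.threshold(hsv,0,255,cv2.THRESH_OTSU); r,k=np.nonzero(hsv<60); print(t,k.min()+285,k.max()+285,r.min()+80,r.max()+80)
yaw=np.degrees(v[2]); print(mv([*v[:2],.12]))
```

```text
0.175 [0.4589 0.1251 3.0495]
    0.132 [  0.4577   0.1243 186.425 ]
[0.4577 0.1243 3.2535] 0.13185760145656655
103.0 303 337 106 167
[ 0.0525 -0.0003  0.1061]
```

```bash
python3 -m pendant '[[0.6,0.01,0,0.01,0,0,0.18],[0.6,0.02,0,0.02,0,0,0.36],[0.6,0.03,0,0.03,0,0,0.54],[0.6,0.04,0,0.04,0,0,0.72],[0.6,0.0525,0,0.05,0,0,0.9]]'; python3 -m pendant '[[0.6,0,0,0,0,0,0.18],[0.6,0,0,0,0,0,0.36],[0.6,0,0,0,0,0,0.54],[0.6,0,0,0,0,0,0.72],[0.6,0,0,0,0,0,0.9]]'; python3 -m pendant '[[0.6,0,0,0,0,0,0.18],[0.6,0,0,0,0,0,0.36],[0.6,0,0,0,0,0,0.54],[0.6,0,0,0,0,0,0.72],[0.6,0,0,0,0,0,0.9]]'; python3 -c "
from h import *
print(mv([.4577,.1243,.12],down(6.4)))"
```

```text
time_s: 24.68
position: [0.4575, 0.1242, 0.1753]
tool_rot: [[-0.636, 0.772, -0.004], [0.772, 0.636, 0.002], [0.004, -0.002, -1.0]]
ft_force: [0.1, 0.4, -1.0]
grip_width: 0.0508
gripper_force: 0.0
time_s: 25.3
position: [0.4578, 0.1242, 0.1756]
tool_rot: [[0.209, 0.978, -0.004], [0.978, -0.209, 0.002], [0.001, -0.005, -1.0]]
ft_force: [-0.3, -0.1, 0.2]
grip_width: 0.0512
gripper_force: 0.0
time_s: 25.92
position: [0.4577, 0.1242, 0.1757]
tool_rot: [[0.896, 0.444, -0.004], [0.444, -0.896, 0.002], [-0.003, -0.003, -1.0]]
ft_force: [0.5, -0.7, -1.1]
grip_width: 0.0514
gripper_force: 0.0
[ 2.000e-04  1.000e-04  5.570e-02 -2.900e-03  3.800e-03  3.482e-01]
```

```bash
python3 -m pendant '[[0.6,0,0,0.02,0,0,0.17],[0.6,0,0,0.04,0,0,0.34],[0.6,0,0,0.055,0,0,0.348],[0.6,0,0,0.055,0,0,0.348]]'
python3 - <<'E'
from h import *
np.set_printoptions(precision=4,suppress=True)
c,o=packs(n=2)
g=c["image"].max(2)<70; g[230:]=0; n,l,st,ce=cv2.connectedComponentsWithStats(g.astype(np.uint8))
for i in range(1,n):
    if st[i,4]>800: print(st[i],ce[i])
m=render(c,.4577,.1243,np.radians(186.4));r,k=np.nonzero(m);print("expect",k.min(),k.max(),r.min(),r.max())
E
```

```text
time_s: 26.42
position: [0.4571, 0.1244, 0.1203]
tool_rot: [[0.993, 0.118, -0.006], [0.118, -0.993, 0.002], [-0.006, -0.002, -1.0]]
ft_force: [0.9, 0.5, 0.2]
grip_width: 0.0511
gripper_force: 0.0
[   0  120  158  103 5696] [ 74.395  173.5023]
[ 295  147   48   83 3795] [318.7734 187.9123]
expect 296 345 146 254
```

```bash
python3 -m pendant '[[0.6,0.001,0,0.05,0,0,0],[0.6,0.001,0,0.085,0,0,0],[0.6,0.001,0,0.094,0,0,0],[0.2,0.001,0,0.094,0,0,0],[0.2,0.001,0,0.094,0,0,0]]' 60;  python3 -m pendant '[[0.2,0,0,0,0,0,0],[0.2,0,0,-0.05,0,0,0],[0.2,0,0,-0.1,0,0,0],[0.2,0,0,-0.1,0,0,0]]'
```

```text
time_s: 27.15
position: [0.4592, 0.1253, 0.0294]
tool_rot: [[0.993, 0.119, 0.0], [0.119, -0.993, 0.002], [0.001, -0.002, -1.0]]
ft_force: [0.3, 0.1, -0.4]
grip_width: 0.0348
gripper_force: 59.8
time_s: 27.65
position: [0.4603, 0.1252, 0.1317]
tool_rot: [[0.993, 0.119, 0.006], [0.119, -0.993, 0.002], [0.006, -0.001, -1.0]]
ft_force: [0.5, 0.0, -1.0]
grip_width: 0.0349
gripper_force: 60.8
```

```bash
python3 -m pendant '[[0.2,0.01,0,0,0,0,-0.18],[0.2,0.02,0,0,0,0,-0.36],[0.2,0.03,0,0,0,0,-0.54],[0.2,0.04,0,0,0,0,-0.72],[0.2,0.04,0,0,0,0,-0.9]]'; python3 -m pendant '[[0.2,0,0,0,0,0,-0.18],[0.2,0,0,0,0,0,-0.36],[0.2,0,0,0,0,0,-0.54],[0.2,0,0,0,0,0,-0.72],[0.2,0,0,0,0,0,-0.9]]'; python3 -m pendant '[[0.2,0,0,0,0,0,-0.18],[0.2,0,0,0,0,0,-0.36],[0.2,0,0,0,0,0,-0.54],[0.2,0,0,0,0,0,-0.72],[0.2,0,0,0,0,0,-0.9]]'; python3 -c "
from h import *
print(mv(tr(-.110,.052,.07),RB))"
```

```text
time_s: 28.28
position: [0.4985, 0.1298, 0.127]
tool_rot: [[0.519, 0.855, -0.003], [0.855, -0.519, 0.002], [-0.0, -0.004, -1.0]]
ft_force: [-0.5, 0.6, -1.5]
grip_width: 0.0352
gripper_force: 60.6
time_s: 28.9
position: [0.4979, 0.1298, 0.1271]
tool_rot: [[-0.347, 0.938, -0.004], [0.938, 0.347, 0.002], [0.003, -0.003, -1.0]]
ft_force: [0.4, 0.8, -0.9]
grip_width: 0.0349
gripper_force: 60.6
time_s: 29.52
position: [0.4979, 0.1298, 0.1271]
tool_rot: [[-0.95, 0.311, -0.004], [0.311, 0.95, 0.002], [0.004, 0.0, -1.0]]
ft_force: [0.2, 0.3, -1.0]
grip_width: 0.0347
gripper_force: 60.6
[-0.1212 -0.0015  0.0165  0.046   0.2553 -0.3407]
```

```bash
python3 -m pendant '[[0.2,-0.03,0,0,0.01,0.09,-0.11],[0.2,-0.06,0,0,0.03,0.17,-0.22],[0.2,-0.09,0,0,0.046,0.255,-0.34],[0.2,-0.121,-0.0015,0.01,0.046,0.255,-0.34],[0.2,-0.121,-0.0015,0.0165,0.046,0.255,-0.34]]'; python3 -c "
from h import *
print(inv(env.observe()['position']),mv(tr(-.110,.052,.031),RB))"
```

```text
time_s: 30.15
position: [0.6133, 0.0892, 0.1089]
tool_rot: [[-0.966, -0.018, -0.259], [-0.018, 1.0, -0.005], [0.259, -0.0, -0.966]]
ft_force: [-0.4, -0.7, -1.8]
grip_width: 0.035
gripper_force: 60.7
[-0.10895136  0.05053778  0.06901643] [ 0.0011  0.0014  0.038   0.0019  0.0002 -0.0077]
```

```bash
python3 -m pendant '[[0.2,0.001,0.001,0.015,0,0,-0.007],[0.2,0.001,0.0015,0.03,0,0,-0.007],[0.2,0.001,0.0015,0.038,0,0,-0.007],[0.2,0.001,0.0015,0.038,0,0,-0.007]]'; python3 -c "
from h import *
print(inv(env.observe()['position']))"; python3 -m pendant '[[0.2,0,0,0.001,0,0,0],[0.2,0,0,0.002,0,0,0],[0.2,0,0,0.002,0,0,0]]'; python3 -c "
from h import *
print(inv(env.observe()['position']))"
```

```text
time_s: 30.65
position: [0.6015, 0.0915, 0.0745]
tool_rot: [[-0.966, -0.026, -0.258], [-0.026, 1.0, -0.005], [0.258, 0.002, -0.966]]
ft_force: [0.3, 0.3, -0.9]
grip_width: 0.0345
gripper_force: 60.7
[-0.11145809  0.05310843  0.03273174]
time_s: 31.02
position: [0.6015, 0.0913, 0.0731]
tool_rot: [[-0.966, -0.026, -0.256], [-0.026, 1.0, -0.005], [0.256, 0.002, -0.967]]
ft_force: [-0.2, -0.1, -0.6]
grip_width: 0.0344
gripper_force: 60.7
[-0.11106329  0.05292396  0.03141304]
```

```bash
python3 -m pendant '[[0.2,0,-0.001,0.0015,0,0,0],[0.2,0,-0.001,0.002,0,0,0],[0.2,0,-0.001,0.002,0,0,0]]'; python3 -c "
from h import *
print(inv(env.observe()['position']))"; python3 -m pendant '[[0.6,0,0,0,0,0,0],[0.6,0,0,0,0,0,0],[0.6,0,0,-0.03,0,0,0],[0.6,0,0,-0.055,0,0,0]]';python3 -m pendant '[[0,0.03,0,0,0,0,0],[0,0.066,0,0,0,-0.13,0],[0,0.066,0,0,0,-0.259,0],[0,0.066,0,0,0,-0.259,0]]'
python3 - <<'E'
from h import *
np.set_printoptions(precision=4,suppress=True)
print(mv(tr(-.178,.052,.03),down(181.5)),mv(tr(-.102,.052,.03)),mv(tr(-.092,.052,.03)))
for n in("side","scene"):
    c=env.get_image(n)
    e=[proj(c,tr(x,y,.018)).round() for x,y in((-.11,.052),(-.038,0),(-.038,-.052))]; print(n,"expect",e)
    for r in env.find_in(n,"pack_1_mid")[:4]: print(np.round(r["bbox"]),r["conf"])
    for r in env.tip_of(n,"pack_1_mid")[:4]: print(np.round(r["centre"]),r["conf"])
E
```

```text
time_s: 31.4
position: [0.6012, 0.0903, 0.0715]
tool_rot: [[-0.966, -0.026, -0.256], [-0.026, 1.0, -0.005], [0.256, 0.002, -0.967]]
ft_force: [-0.3, 0.7, 4.9]
grip_width: 0.035
gripper_force: 61.3
[-0.11098443  0.05192374  0.02979869]
time_s: 31.9
position: [0.6152, 0.0906, 0.1248]
tool_rot: [[-0.966, -0.026, -0.257], [-0.026, 1.0, -0.005], [0.257, 0.002, -0.966]]
ft_force: [0.1, 0.2, 0.3]
grip_width: 0.051
gripper_force: 0.0
time_s: 32.4
position: [0.5501, 0.089, 0.1418]
tool_rot: [[-1.0, -0.026, -0.001], [-0.026, 1.0, 0.002], [0.001, 0.002, -1.0]]
ft_force: [0.1, -1.3, 0.0]
grip_width: 0.0001
gripper_force: 0.0
[ 0.0136 -0.0001  0.0528  0.0017 -0.0011  0.0002] [-0.0599 -0.0001  0.0724] [-0.0695 -0.0001  0.0749]
side expect [array([327., 231.]), array([368., 244.]), array([381., 257.])]
[374. 258.  33.  25.] 0.91
[380. 256.] 0.57
scene expect [array([318., 221.]), array([353., 233.]), array([363., 250.])]
[358. 253.  24.  20.] 0.62
[373. 221.  32.  23.] 0.58
[364. 248.] 0.93
```

Contact was felt on placing. I push pack 3 home.

```bash
python3 -m pendant '[[0,0.014,0,0.025,0,0,0],[0,0.014,0,0.053,0,0,0],[0,-0.002,0,0.057,0,0,0],[0,-0.019,0,0.0615,0,0,0],[0,-0.036,0,0.066,0,0,0]]'; python3 -m pendant '[[0,-0.012,0,0.003,0,0,0],[0,-0.02,0,0.005,0,0,0],[0,-0.024,0,0.0063,0,0,0],[0,-0.027,0,0.007,0,0,0]]'; python3 -m pendant '[[0,-0.002,0,0.0005,0,0,0],[0,-0.004,0,0.001,0,0,0],[0,-0.005,0,0.001,0,0,0],[0,-0.005,0,0.001,0,0,0]]'; python3 -c "
from h import *
print(inv(env.observe()['position']))"
```

```text
time_s: 33.33
position: [0.588, 0.09, 0.0743]
tool_rot: [[-1.0, -0.026, -0.002], [-0.026, 1.0, 0.002], [0.002, 0.002, -1.0]]
ft_force: [0.4, -0.4, -0.4]
grip_width: 0.0002
gripper_force: 0.2
time_s: 33.83
position: [0.6142, 0.0907, 0.068]
tool_rot: [[-1.0, -0.026, -0.001], [-0.026, 1.0, 0.002], [0.001, 0.002, -1.0]]
ft_force: [0.4, 0.4, -0.5]
grip_width: 0.0
gripper_force: 0.1
time_s: 34.33
position: [0.6173, 0.0908, 0.0673]
tool_rot: [[-1.0, -0.027, -0.006], [-0.027, 1.0, 0.001], [0.005, 0.001, -1.0]]
ft_force: [-10.1, -1.1, 8.6]
grip_width: 0.0
gripper_force: 5.7
[-0.09429994  0.05201884  0.02988287]
```

All three are home. I look at the tab from above.

```bash
python3 -m pendant '[[0,0.02,0,-0.01,0,0,0],[0,0.03,0,-0.06,0,0,0],[0.4,0.02,-0.02,-0.12,0,0,0],[0.4,0,-0.04,-0.18,0,0,0],[0.4,-0.03,-0.07,-0.23,0,0,0]]'
python3 - <<'E'
from h import *
np.set_printoptions(precision=4,suppress=True)
c=env.get_image("wrist");cv2.imwrite("pics/w11.png",c["image"])
print(env.observe()["position"])
for t in("tab_rib","lane_left","lane_middle","lane_right"):
    for r in env.tip_of("wrist",t)[:2]: print(t,round(r["conf"],2),np.round(r["centre"]),onz(c,r["centre"],.118))
for r in env.trace("wrist","tab_rib")[:1]: print(r["bbox"],onz(c,r["bbox"][:2],.112))
for r in env.find_in("wrist","pack_1_mid")[:4]: print(np.round(r["bbox"]),r["conf"])
for y in(.052,0,-.052): print([np.round(proj(c,tr(-.08,y,z)),1).tolist() for z in(.036,0)])
# dark rib in a window round its expected place
p=proj(c,[.7,.016,.127]).astype(int);w=c["image"].max(2)[p[1]-40:p[1]+40,p[0]-40:p[0]+40];g=(w<60).astype(np.uint8)
n,l,st,ce=cv2.connectedComponentsWithStats(g);print(p)
for i in range(1,n):
    if st[i,4]>60: print(st[i],ce[i]+p-40,onz(c,ce[i]+p-40,.127))
E
```

```text
time_s: 34.95
position: [0.6475, 0.0248, 0.2938]
tool_rot: [[-1.0, -0.027, 0.002], [-0.027, 1.0, 0.001], [-0.002, 0.001, -1.0]]
ft_force: [1.2, 0.1, -0.0]
grip_width: 0.0341
gripper_force: 0.0
[0.6515 0.0207 0.2998]
tab_rib 0.64 [308. 225.] [0.6988 0.0145 0.118 ]
lane_left 0.56 [368. 151.] [0.6144 0.075  0.118 ]
lane_middle 0.87 [329. 150.] [0.6143 0.0348 0.118 ]
lane_middle 0.43 [347. 250.] [0.7295 0.0602 0.118 ]
lane_right 0.85 [290. 154.] [ 0.6193 -0.0054  0.118 ]
[308.6, 222.3, 44.1, 49.6] [0.6984 0.0152 0.112 ]
[288. 169.  37.  40.] 0.92
[332. 137. 137.  96.] 0.47
[330. 166.  28.  41.] 0.19
[[373.2, 160.1], [368.9, 148.1]]
[[330.4, 160.0], [329.4, 148.0]]
[[287.5, 160.0], [289.9, 148.0]]
[308 229]
```

Run:
```python
from h import *
np.set_printoptions(precision=4,suppress=True)
c=env.get_image("wrist");g=c["image"].max(2)
for col in(287,330,371): print(col,g[130:200:3,col])
print("rib",g[222,285:335:2])
s=env.observe();print(mv([.698,.015,.19]),mv([.698,.015,.132],down(181.5)))
```

```text
287 [255 255 245 244 245 244 229 199 104 105 101 105 105 103  98  99  98  89
  95  86 143 194 255 204]
330 [189 191 189 188 190 190 164 121  82  88  83  83  83  82  83  81  79  71
  74  71 108 128 184 140]
371 [211 210 187 187 186 187 157 113  72  76  71  75  80  80  74  75  79  72
  74  73 104 127 215 156]
rib [169 137 160 175 176 174 175 177 167 160  66  73  76  72  95 160 158 159
 172 179 179 175 146 140 138]
[-0.0513 -0.0121  0.0991] [-0.0515 -0.0122  0.1571  0.0022 -0.0032  0.0008]
```

All three butts begin at the same row, about 152, so the packs are level and home. The rib is at columns 305–313. I grip it.

```bash
python3 -m pendant '[[0.4,-0.025,-0.006,0.04,0,0,0],[0.4,-0.0515,-0.012,0.09,0,0,0],[0.4,-0.0515,-0.012,0.13,0,0,0],[0.4,-0.0515,-0.012,0.145,0,0,0],[0.4,-0.0515,-0.012,0.145,0,0,0]]' 30; python3 -c "
from h import *
print(mv([.698,.015,.132],down(181.5)))"
```

```text
time_s: 35.98
position: [0.6988, 0.0148, 0.1454]
tool_rot: [[-1.0, -0.027, -0.002], [-0.027, 1.0, 0.002], [0.002, 0.002, -1.0]]
ft_force: [-1.3, 0.0, 0.7]
grip_width: 0.034
gripper_force: 0.0
[ 0.0008  0.0002  0.0134  0.0019 -0.0017  0.0005]
```

```bash
python3 -m pendant '[[0.4,0,0,0.008,0,0,0],[0.4,0,0,0.013,0,0,0],[0.4,0,0,0.013,0,0,0],[0,0,0,0.013,0,0,0],[0,0,0,0.013,0,0,0]]' 30; python3 -m pendant '[[0,0,0,0,0,0,0],[0,0,0,0,0,0,0]]'
```

```text
time_s: 36.6
position: [0.6992, 0.0156, 0.1331]
tool_rot: [[-1.0, -0.027, 0.0], [-0.027, 1.0, 0.003], [-0.0, 0.003, -1.0]]
ft_force: [-0.9, 5.8, 2.6]
grip_width: 0.0089
gripper_force: 33.5
time_s: 36.85
position: [0.6992, 0.0156, 0.1331]
tool_rot: [[-1.0, -0.027, 0.0], [-0.027, 1.0, 0.003], [-0.0, 0.003, -1.0]]
ft_force: [-0.5, 4.7, 2.0]
grip_width: 0.0089
gripper_force: 33.4
```

```bash
python3 -m pendant '[[0,0,0.01,0,0,0,0],[0,0,0.022,0,0,0,0],[0,0,0.034,0,0,0,0],[0,0,0.046,0,0,0,0],[0,0,0.05,0,0,0,0]]'; python3 -m pendant '[[0,0,0.002,0,0,0,0],[0,0,0.002,0,0,0,0]]'
```

```text
time_s: 37.48
position: [0.6978, 0.0658, 0.1331]
tool_rot: [[-1.0, -0.027, -0.0], [-0.027, 1.0, 0.001], [0.0, 0.001, -1.0]]
ft_force: [-2.3, -3.0, 5.2]
grip_width: 0.0089
gripper_force: 33.8
time_s: 37.72
position: [0.6978, 0.066, 0.1331]
tool_rot: [[-1.0, -0.026, -0.0], [-0.026, 1.0, -0.001], [0.0, -0.001, -1.0]]
ft_force: [-2.0, -6.5, 5.5]
grip_width: 0.0088
gripper_force: 33.8
```

The tab is fully aside. Now the button.

```bash
python3 -m pendant '[[0.4,0,-0.002,0,0,0,0],[0.4,0,-0.002,0,0,0,0],[0.4,0,-0.002,-0.03,0,0,0],[0.2,0,-0.03,-0.04,0,0,0],[0,0,-0.052,-0.04,0,0,0]]'; python3 -m pendant '[[0,0,0,0,0,0,0],[0,0,0,0,0,0,0],[0,0,0,0.02,0,0,0],[0,0,0,0.035,0,0,0],[0,0,0,0.04,0,0,0]]'; python3 -c "
from h import *
s=env.observe();print(s['position'],mv([.6992,.0156,.122],down(181.5)))
c=env.get_image('scene')
for r in env.tip_of('scene','tab_rib')[:2]: print(r['conf'],onz(c,r['centre'],.118))"
```

```text
time_s: 38.35
position: [0.6994, 0.0139, 0.1729]
tool_rot: [[-1.0, -0.027, 0.001], [-0.027, 1.0, 0.002], [-0.001, 0.002, -1.0]]
ft_force: [-0.4, 0.2, -0.4]
grip_width: 0.0008
gripper_force: 0.0
time_s: 38.98
position: [0.6987, 0.0151, 0.131]
tool_rot: [[-1.0, -0.027, -0.003], [-0.027, 1.0, 0.002], [0.003, 0.002, -1.0]]
ft_force: [0.7, 0.0, -0.2]
grip_width: 0.0001
gripper_force: 0.0
[0.6986719  0.01508507 0.13103291] [-0.0006  0.0005  0.009   0.0022 -0.0029  0.0007]
0.69 [0.69408408 0.06386372 0.118     ]
```

```bash
python3 -m pendant '[[0,0,0,0.006,0,0,0],[0,0,0,0.01,0,0,0],[0,0,0,0.013,0,0,0],[0,0,0,0.015,0,0,0],[0,0,0,0.015,0,0,0]]'
```

```text
time_s: 39.7
position: [0.6995, 0.0145, 0.1199]
tool_rot: [[-1.0, -0.026, 0.002], [-0.026, 1.0, 0.001], [-0.002, 0.001, -1.0]]
ft_force: [-3.7, -0.7, 14.5]
grip_width: 0.0
gripper_force: 6.9
```

```bash
python3 -m pendant '[[0,0,0,0.001,0,0,0],[0,0,0,0.002,0,0,0],[0,0,0,0.002,0,0,0]]'; python3 -m pendant '[[0,0,0,-0.02,0,0,0],[0,0,0,-0.05,0,0,0],[0.4,0,0.025,-0.055,0,0,0],[0.4,0,0.052,-0.055,0,0,0],[0.4,0,0.052,-0.055,0,0,0]]'; python3 -c "
from h import *
print(mv([.698,.0655,.133],down(181.5)))"
```

```text
time_s: 40.08
position: [0.6995, 0.0145, 0.1198]
tool_rot: [[-1.0, -0.026, 0.004], [-0.026, 1.0, 0.001], [-0.004, 0.001, -1.0]]
ft_force: [-7.9, 1.4, 22.8]
grip_width: -0.0
gripper_force: 11.6
time_s: 40.7
position: [0.6971, 0.0694, 0.1694]
tool_rot: [[-1.0, -0.029, -0.003], [-0.029, 1.0, 0.002], [0.003, 0.002, -1.0]]
ft_force: [0.6, 0.0, 0.1]
grip_width: 0.0344
gripper_force: 0.0
[-0.0009 -0.004   0.0364  0.0022 -0.0026  0.0033]
```

```bash
python3 -c "
from h import *
print(env.tcp_to_tips,mv([.699,.0156,.131],down(181.5)))"; python3 -m pendant '[[0,0,-0.03,-0.005,0,0,0],[0,0,-0.054,-0.005,0,0,0],[0,0,-0.054,-0.005,0,0,0],[0,0,-0.054,0.02,0,0,0],[0,0,-0.054,0.038,0,0,0]]';  python3 -m pendant '[[0,0,0,0.002,0,0,0],[0,0,0,0.002,0,0,0],[0,0,0,0.002,0,0,0]]' | egrep 'pos|ft';  python3 -m pendant '[[0,0,0,0.002,0,0,0],[0,0,0,0.002,0,0,0],[0,0,0,0.002,0,0,0]]' | egrep 'pos|ft'; python3 -m pendant '[[0,0,0,0.002,0,0,0],[0,0,0,0.002,0,0,0],[0,0,0,0.002,0,0,0]]' | egrep 'pos|ft'; python3 -m pendant '[[0,0,0,0.002,0,0,0],[0,0,0,0.002,0,0,0],[0,0,0,0.002,0,0,0]]' | egrep 'pos|ft'; python3 -m pendant '[[0,0,0,0.002,0,0,0],[0,0,0,0.002,0,0,0],[0,0,0,0.002,0,0,0]]' | egrep 'pos|ft'
```

```text
0.017 [-0.0005 -0.0539  0.0383  0.0022 -0.0026  0.0033]
time_s: 41.32
position: [0.6988, 0.0129, 0.1311]
tool_rot: [[-1.0, -0.026, -0.002], [-0.026, 1.0, 0.002], [0.002, 0.002, -1.0]]
ft_force: [0.2, 0.3, 0.3]
grip_width: 0.0002
gripper_force: 0.0
position: [0.6995, 0.0125, 0.1315]
ft_force: [-0.3, 0.1, 0.8]
position: [0.6992, 0.0124, 0.1286]
ft_force: [-0.5, -0.1, 0.1]
position: [0.6991, 0.0125, 0.1264]
ft_force: [0.1, 0.2, -0.5]
position: [0.6993, 0.0125, 0.1248]
ft_force: [-0.4, -0.2, 2.3]
position: [0.6992, 0.0125, 0.1227]
ft_force: [-0.3, 0.2, 3.0]
```

Spring contact began at 0.126 and the hard stop was at 0.120, which is 6 mm, so the button went fully down. Next I lift and close the tab.

```bash
python3 -m pendant '[[0,0,0,-0.03,0,0,0],[0,0,0,-0.048,0,0,0],[0.4,0,0.025,-0.048,0,0,0],[0.4,0,0.053,-0.048,0,0,0],[0.4,0,0.053,-0.048,0,0,0]]'; python3 -c "
from h import *
print(mv([.698,.0655,.134],down(181.5)))"
```

```text
time_s: 43.82
position: [0.697, 0.0686, 0.1692]
tool_rot: [[-1.0, -0.03, -0.003], [-0.03, 1.0, 0.002], [0.003, 0.002, -1.0]]
ft_force: [0.6, 0.2, -0.4]
grip_width: 0.0342
gripper_force: 0.0
[-0.001  -0.0032  0.0352  0.0024 -0.003   0.0034]
```

```bash
python3 -m pendant '[[0.4,0,-0.002,0.02,0,0,0],[0.4,0,-0.002,0.035,0,0,0],[0.4,0,-0.002,0.035,0,0,0],[0,0,-0.002,0.035,0,0,0],[0,0,-0.002,0.035,0,0,0]]' 30; python3 -m pendant '[[0,0,0,0,0,0,0],[0,0,-0.012,0,0,0,0],[0,0,-0.024,0,0,0,0],[0,0,-0.036,0,0,0,0],[0,0,-0.046,0,0,0,0]]'; python3 -m pendant '[[0,0,-0.003,0,0,0,0],[0,0,-0.005,0,0,0,0],[0,0,-0.005,0,0,0,0]]'
```

```text
time_s: 44.45
position: [0.6981, 0.0635, 0.1363]
tool_rot: [[-1.0, -0.026, 0.001], [-0.026, 1.0, 0.002], [-0.001, 0.002, -1.0]]
ft_force: [0.5, 0.6, 1.4]
grip_width: 0.0089
gripper_force: 32.4
time_s: 45.08
position: [0.6995, 0.016, 0.1363]
tool_rot: [[-1.0, -0.025, 0.001], [-0.025, 1.0, 0.001], [-0.001, 0.001, -1.0]]
ft_force: [1.7, 1.6, 6.1]
grip_width: 0.0088
gripper_force: 33.0
time_s: 45.45
position: [0.6995, 0.0152, 0.1363]
tool_rot: [[-1.0, -0.028, 0.001], [-0.028, 1.0, 0.008], [-0.001, 0.008, -1.0]]
ft_force: [1.2, 16.9, 6.4]
grip_width: 0.0087
gripper_force: 33.0
```

Tab back at its end stop. I release, lift away and check.

```bash
python3 -m pendant '[[0,0,0.003,0,0,0,0],[0.4,0,0.004,0,0,0,0],[0.4,0,0.004,0,0,0,0],[0.4,0.01,0.004,-0.04,0,0,0],[0.4,0.05,0.004,-0.1,0,0,0]]'; python3 -m pendant '[[0.4,0.01,0,-0.06,0,0,0],[0.4,0.01,0,-0.06,0,0,0],[0.4,0.01,0,-0.06,0,0,0]]'
python3 - <<'E'
from h import *
np.set_printoptions(precision=4,suppress=True)
c=env.get_image("wrist");g=c["image"].max(2)
for r in env.tip_of("wrist","tab_rib")[:2]: print("rib",round(r["conf"],2),onz(c,r["centre"],.118))
for y in(.052,0,-.052):
    P=proj(c,tr(-.08,y,0));k=int(P[0]);print(P.round(),[int(a) for a in g[int(P[1])-20:int(P[1])+40:3,k]])
E
```

```text
time_s: 46.08
position: [0.6541, 0.0143, 0.2265]
tool_rot: [[-1.0, -0.026, -0.004], [-0.026, 1.0, 0.002], [0.004, 0.002, -1.0]]
ft_force: [-0.4, 0.4, 0.6]
grip_width: 0.0341
gripper_force: 0.0
time_s: 46.45
position: [0.6443, 0.0143, 0.2865]
tool_rot: [[-1.0, -0.026, -0.002], [-0.026, 1.0, 0.002], [0.002, 0.002, -1.0]]
ft_force: [0.7, 0.6, -0.8]
grip_width: 0.0344
gripper_force: 0.0
rib 0.94 [0.7006 0.0142 0.118 ]
rib 0.38 [ 0.6495 -0.0078  0.118 ]
[378. 152.] [212, 211, 195, 187, 186, 186, 155, 113, 71, 67, 73, 76, 79, 76, 76, 74, 71, 71, 70, 72]
[337. 152.] [199, 184, 184, 184, 184, 184, 160, 135, 85, 84, 82, 80, 83, 83, 80, 81, 76, 71, 72, 68]
[297. 152.] [255, 255, 244, 243, 244, 244, 229, 197, 105, 98, 99, 106, 101, 102, 93, 94, 95, 90, 89, 85]
```

The rib is back at y = 0.014, and all three butts start at their home rows. Handing in.

```bash
python3 -c "
from rig import env
print(env.close_job())"
```

```text
the job is handed in; nothing more can be done
None
```

I put all three packs on charge against the back stop, slid the tab aside, pressed the button right down and let it up, slid the tab back over it, and handed the job in after about 47 s; the hand-in returned no verdict.

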